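# Pack the cell scrapers for sterilising

### The job

Pack the used cell scrapers for the steriliser: swing the hasp right off the lid's catch before lifting the lid, open the lid wide, and drop every scraper lying on the bench blade-down into a free cell of the case so that it stands on the cell's floor. Then shut the lid fully and swing the hasp fully back over its catch, in that order, leaving the other things on the bench where they are.

Things in the scene. Friction and masses are not known exactly. Their poses are not given: they have to be found in the camera images.
- case: Fixed aluminium case, 68 mm (its x) by 100 mm (its y), rim 80 mm above the bench, light-blue hooded lid. Origin: centre of its underside; x axis points from its front (lid bar) to its back (lid hinge), y axis to the side with the hasp. Inside: 6 upright square cells (2 along x, 3 along y) 28 mm wide, walls 4 mm, floor 5 mm above the bench.
- cell0 (a point): Centre of the mouth of cell 0, level with the rim (80 mm up); cells 0 to 2 are the row nearest the lid bar, from the hasp side across
- cell1 (a point): Centre of the mouth of cell 1, level with the rim (80 mm up)
- cell2 (a point): Centre of the mouth of cell 2, level with the rim (80 mm up)
- cell3 (a point): Centre of the mouth of cell 3, level with the rim (80 mm up); cells 3 to 5 are the row nearest the lid hinge, from the hasp side across
- cell4 (a point): Centre of the mouth of cell 4, level with the rim (80 mm up)
- cell5 (a point): Centre of the mouth of cell 5, level with the rim (80 mm up)
- lid (a joint): Lid angle, rad: 0 shut, 2.0 fully open (leaning back past upright, away from its bar side). Its stiff hinge stays wherever it is left and takes about 2 N at the bar. The lid is a light-blue hood 45 mm high that overhangs the rim by 8 mm all round.
- lid_hinge (a point): Point on the lid's hinge line: 8 mm behind the middle of the case's back wall, 80 mm up (42 mm behind the case's centre). The line runs along the case's y axis; the lid opens as a positive turn about that axis.
- lid_bar (a point): Middle of the steel bar handle on the lid's front, at the bar's axis: 10 mm thick, 76 mm long, along the case's y axis, on two posts 68 mm apart, standing 45 mm out from the lid's front face. Shut: 129 mm in front of and 22 mm above the hinge line. It goes round with the lid. Pinched across from above, it can turn between the fingers.
- hasp (a joint): Hasp angle, rad: 0 = over the lid's catch (strap upright against the case's side, its slotted end lying over the small brass catch on the lid's top); grows as it swings out and down away from the case to 1.5. Friction keeps it where it is left (1 to 1.5 N at its bar moves it). Off the catch means 1.0 or more.
- hasp_hinge (a point): Point on the hasp's hinge line: 16 mm outside the case's y-side wall (66 mm from the case's centre), 55 mm above the bench. The line runs along the case's x axis; the hasp opens as a negative turn about that axis, towards the case's +y.
- hasp_bar (a point): Middle of the red round grip bar at the hasp's free end: 9 mm thick, 66 mm long along the case's x axis, on two thin posts 56 mm apart; 105 mm from the hinge line (straight above it when the hasp is on), 30 mm clear beyond the strap's end. Pinched across from above, it can turn between the fingers.
- scraper0: Cell scraper, yellow, 105 mm long: square handle 18 x 18 x 70 mm, then a white neck 6 mm thick and a white blade 14 x 15 x 4 mm. Origin: centre of the handle; its x axis runs along it towards the blade, whose edge is 70 mm from the origin; the handle's other end is at 35 mm. 40 g. Lies on the bench at the start; it may be absent.
- scraper1: Cell scraper, orange, 105 mm long: square handle 18 x 18 x 70 mm, then a white neck 6 mm thick and a white blade 14 x 15 x 4 mm. Origin: centre of the handle; its x axis runs along it towards the blade, whose edge is 70 mm from the origin; the handle's other end is at 35 mm. 40 g. Lies on the bench at the start; it may be absent.
- scraper2: Cell scraper, green, 105 mm long: square handle 18 x 18 x 70 mm, then a white neck 6 mm thick and a white blade 14 x 15 x 4 mm. Origin: centre of the handle; its x axis runs along it towards the blade, whose edge is 70 mm from the origin; the handle's other end is at 35 mm. 40 g. Lies on the bench at the start; it may be absent.
- scraper3: Cell scraper, blue, 105 mm long: square handle 18 x 18 x 70 mm, then a white neck 6 mm thick and a white blade 14 x 15 x 4 mm. Origin: centre of the handle; its x axis runs along it towards the blade, whose edge is 70 mm from the origin; the handle's other end is at 35 mm. 40 g. Lies on the bench at the start; it may be absent.
- dish: Bystander: open clear glass dish, 58 mm across, 16 mm high. Origin: centre of its underside. Leave alone.
- flask: Bystander: flat pink culture flask with an orange screw cap, 75 x 45 x 26 mm, cap end reaching 70 mm from its centre. Origin: centre of its underside. Leave alone.
- tipbox: Bystander: pipette-tip box with yellow lid, 80 x 120 x 65 mm. Origin: centre of its underside. Leave alone.
- tape: Bystander: roll of white label tape lying flat, 84 mm across, 19 mm high. Origin: centre of its underside. Leave alone.
- reagent: Bystander: amber jar with blue cap, 60 mm across, 120 mm high. Origin: centre of its underside. Leave alone.
- beaker: Bystander: empty glass beaker, 68 mm across, 80 mm high. Origin: centre of its underside. Leave alone.
There are look-alikes about, which are no part of the job. What is meant by the scraper2 is not red, and is the larger of those in its own colour.

How it is judged:
By the outcome, as a careful person would: the job done as asked, in the order asked, and still so for the second after the job is handed in, with the robot touching nothing.
Of scraper0, scraper1, scraper2, scraper3 only 2 to 4 are there at a start; the rules pass over those that are not, and their reading is None.
At some moment in a run one of scraper0, scraper1, scraper2, scraper3 may be knocked a few centimetres aside while the robot is not near it.
It also fails if it takes over 210 s, if anything falls off the work surface, if the arm or the gripper's body presses on something with over 40 N, if the wrist force passes 120 N, or if a joint passes its speed limit or range.

### The arm

A 7-joint arm with a two-finger parallel gripper is mounted at the origin on the work surface. World frame = base frame: x ahead of the robot, y to its left, z up, the work surface at z = 0. Lengths are in m, angles in rad, forces in N, time in s.
With the tool pointing down it reaches from about 0.4 to 0.9 m from the base axis. Payload 5.5 kg.
Tool frame: the origin (TCP) lies at the very end of the fingers, on their centre line; the grasp point (between the pads) lies 19 mm behind it (manip.grasp_offset is the z of the grasp point in the tool frame, in m); z points along the fingers, y is the line along which they close (so a half turn about z gives the same grasp; the last joint's range is limited). The gripper opens to 85 mm and grips with 20 to 120 N. Pads are 22 mm wide; open, the fingers measure 114 mm over their backs; the gripper's body (76 mm by 85 mm) begins 54 mm behind the grasp point. The pads swing forward as they close: fully open they stand 13 mm farther back than shut.
Start: joints at [1.541, 0.501, -0.427, 1.55, 0.221, 1.138, -0.21], TCP at [0.188, -0.622, 0.231] pointing down, gripper open.
Joint ranges: [-2.88, 2.88], [-0.31, 2.03], [-1.54, 1.56], [0.2, 2.42], [-1.41, 4.55], [0.19, 2.02], [-2.57, 2.57]. Speed limits (rad/s): [2.57, 2.57, 3.14, 3.14, 3.14, 3.14, 3.14].

### API

Orientations are given as a unit quaternion [x, y, z, w].
In Python, from bench import manip gives the robot as it stands.
- The arm moves only by the shell command python3 -m creep 'ROWS' [OPENING] [FORCE]. ROWS is text: rows parted by semicolons, each of 4 numbers parted by spaces: the shift along the tool's x, y, z in units of 0.2 m (1.0 is 0.2 m), then the turn about the tool's z in units of 1.5 rad (1.0 is 1.5 rad). A call has 1 to 8 rows; each row is the pose to reach, as a shift and turn from the pose commanded when the call began, along the tool's axes at that moment; what a row does not reach only later rows make up. A row lasts 1/8 s, in which the tool goes at most 62.5 mm and 10.7 degrees, less where a joint would pass 70% of its speed; a pose out of reach is approached as far as the arm can. A call with a number of a shift or a turn outside -1 to 1 is refused whole. A call with a gripper value outside its range is refused whole. OPENING is the closure, from -1 (fully open) to 1 (shut), set as the call begins (- or left out, the last holds). The fingers move at their own pace and stop on an object; FORCE is the grip in N (left out, the last holds). Time passes only in rows, so rows that repeat a pose let the fingers close. It gives the time, the measured TCP pose, the force, the opening and the grip force at its end, in the units of the state.
- manip.sense(): the state, without advancing time (a new reading comes with each control period).
- manip.grab_frame(name): name is "scene" or "top" or "wrist"; returns a dict with "img" (420x560x3 uint8, red, green, blue), "z_map" (420x560 float32, m along the optical axis (not along the pixel's ray), 0 where there is no reading), "fx", "fy", "cx", "cy" (pixels), "xyz" and "rotation" of the camera in the world; the wrist camera has in their place "tool_from_camera" (4x4, takes a point from camera to tool coordinates, whose origin is the TCP and whose axes are the flange's). Camera axes: x right, y down, z forward; pixel columns grow to the right and rows downward; lengths in m; the calibration is good to about 2 mm. A picture is of the moment at which its call begins: read the wrist's pose just before it.
- manip.sign_off(): hands the job in; it is judged then, once.
Trained networks look in the newest picture that a camera, given by its name, has taken for a name from the list of things; names that differ only in an ending like _2 or _b are one class to them, and where a whole thing is asked for, a point or a joint stands for the part that bears it (a point fixed in the world has none). Each returns a list of dicts, best first, with "conf" (0 to 1); they miss things now and then, are a little off and sometimes report something else, mostly with a low value. They report only what shows in the picture. A call takes as long as a camera call. They do not tell look-alikes from the thing itself.
- manip.trace(camera, query): "pixels" (420x560 bool, what is visible of it) and "xy" ([column, row] in pixels, amid what is visible of it).
The state is a dict: "time_s": time; "joint_positions": joint angles; "joint_velocities": joint speeds; "joint_torque": joint torques, N m; "tcp_pos": TCP position; "orientation": TCP orientation; "ft_force": force on the tool from outside, world axes, zero at the start; "moment": the same for the moment, N m; "width": opening from 0.0 (shut) to 1.0 (fully open); "finger_force": force on a finger pad.
Only numpy, scipy, OpenCV 4.12 (cv2) and the standard library are available. Lean on these libraries where they do the work, as an engineer would, in place of code of your own. Each camera call takes 0.05 s, during which the arm holds its last target. There are 200 camera calls.

## Working session

There is one attempt and no reset: what is moved stays moved. The work goes in short steps, Python scripts to look and compute and a shell command to move; the robot and the scene stay as the last step left them, time stands still between calls to the robot, and variables do not carry over. Pictures are saved under pics/ and viewed, at most 14 in all, crops included, and the job is handed in when it is done.

```bash
ls; mkdir -p pics
cat > h.py <<'E'
import numpy as np, cv2
from scipy.spatial.transform import Rotation as R
from bench import manip
def grab(n):
    s=manip.sense(); f=manip.grab_frame(n)
    if n=='wrist':
        T=np.eye(4);T[:3,:3]=R.from_quat(s['orientation']).as_matrix();T[:3,3]=s['tcp_pos'];f['M']=T@f['tool_from_camera']
    else:
        T=np.eye(4);r=np.array(f['rotation']);T[:3,:3]=r if r.shape==(3,3) else R.from_quat(r).as_matrix();T[:3,3]=f['xyz'];f['M']=T
    return f
def cloud(f):
    v,u=np.mgrid[:420,:560];z=f['z_map']
    P=np.stack([(u-f['cx'])/f['fx']*z,(v-f['cy'])/f['fy']*z,z],-1)
    P=P@f['M'][:3,:3].T+f['M'][:3,3];P[z<=0]=np.nan;return P
def save(f,n,crop=None,k=1):
    i=f['img'][...,::-1]
    if crop: a,b,c,d=crop;i=i[b:d,a:c]
    cv2.imwrite('pics/'+n,cv2.resize(i,None,fx=k,fy=k,interpolation=cv2.INTER_CUBIC))
def proj(f,p):
    c=np.linalg.inv(f['M'])@np.r_[p,1];return c[0]/c[2]*f['fx']+f['cx'],c[1]/c[2]*f['fy']+f['cy']
E
python3 - <<'E'
from h import *
print(manip.sense(),manip.grasp_offset)
for n in('scene','top'):
    f=grab(n);save(f,n+'0.png',k=1.4);P=cloud(f);np.savez(n+'0.npz',P=P,img=f['img'])
    for q in['case','lid','hasp','lid_bar','hasp_bar','scraper0','scraper1','scraper2','scraper3','dish','flask','tipbox','tape','reagent','beaker']:
        for d in manip.trace(n,q)[:3]:
            m=d['pixels'];print(n,q,round(d['conf'],2),np.round(d['xy']),m.sum(),np.round(np.nanmedian(P[m],0),3))
E
```

```text
pics
{'time_s': 0.0, 'joint_positions': array([ 1.54121245,  0.50185893, -0.42673031,  1.55146178,  0.22078349,
        1.1382564 , -0.21029693]), 'joint_velocities': array([-0.00083959, -0.00147188,  0.00081432,  0.00187418, -0.00102066,
        0.00089907, -0.00223838]), 'joint_torque': array([ 4.13083353e-05, -5.69517517e+01, -5.81615970e+00, -2.80939239e+01,
        1.08026186e-02,  1.17676123e-02,  1.48994161e-05]), 'tcp_pos': array([ 0.18733341, -0.62170128,  0.23024209]), 'orientation': array([ 9.89303365e-01,  1.45869508e-01, -1.10079890e-04, -9.62961464e-04]), 'ft_force': array([ 0.01454212, -0.44414306,  0.10271378]), 'moment': array([-0.06975418,  0.00054855,  0.01535557]), 'finger_force': 0.0, 'width': 1.0026791253905314} -0.0187
scene case 0.57 [322. 192.] 2024 [0.574 0.145 0.104]
scene lid 0.84 [320. 184.] 1098 [0.576 0.142 0.121]
scene hasp 0.67 [329. 171.] 201 [0.55  0.233 0.131]
scene lid_bar 0.57 [319. 187.] 1008 [0.578 0.144 0.123]
scene hasp_bar 0.74 [330. 168.] 188 [0.558 0.233 0.131]
scene hasp_bar 0.69 [320. 183.] 1160 [0.573 0.145 0.121]
scene scraper0 0.79 [1
[... 1889 characters left out ...]
raper2 0.57 [414. 223.] 143 [ 0.474 -0.491  0.015]
top scraper2 0.54 [368. 195.] 159 [ 0.569 -0.349  0.015]
top scraper3 0.61 [299. 184.] 144 [ 0.62  -0.134  0.016]
top scraper3 0.57 [414. 223.] 143 [ 0.474 -0.491  0.015]
top scraper3 0.54 [368. 195.] 159 [ 0.569 -0.349  0.015]
top dish 0.8 [268. 208.] 241 [ 0.526 -0.016  0.005]
top flask 0.96 [305. 137.] 351 [ 0.76  -0.154  0.025]
top tipbox 0.6 [246. 138.] 967 [0.768 0.048 0.063]
top tape 0.64 [315. 258.] 371 [ 0.35  -0.175  0.018]
top reagent 0.6 [142. 153.] 481 [0.709 0.356 0.107]
top reagent 0.19 [204. 199.] 1332 [0.556 0.173 0.124]
top beaker 0.6 [349. 146.] 392 [ 0.739 -0.303  0.037]
top beaker 0.6 [200. 198.] 1479 [0.555 0.178 0.124]
```

View pics/scene0.png

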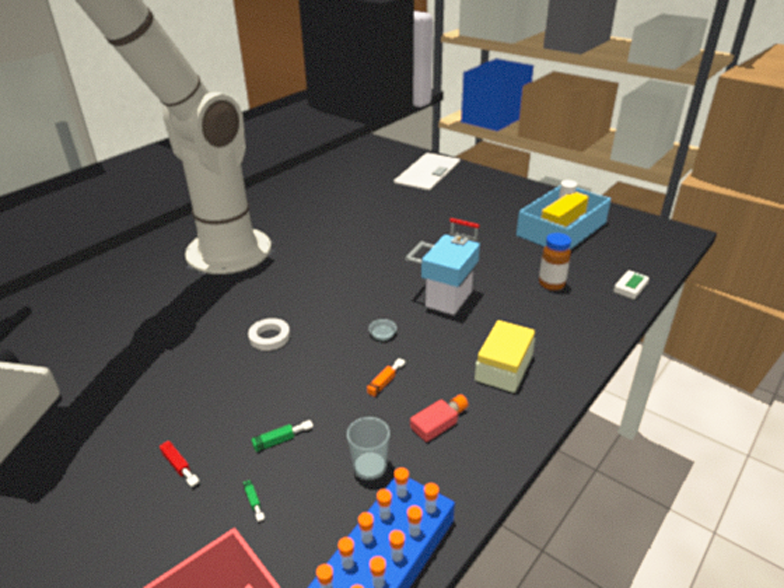

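View pics/top0.png

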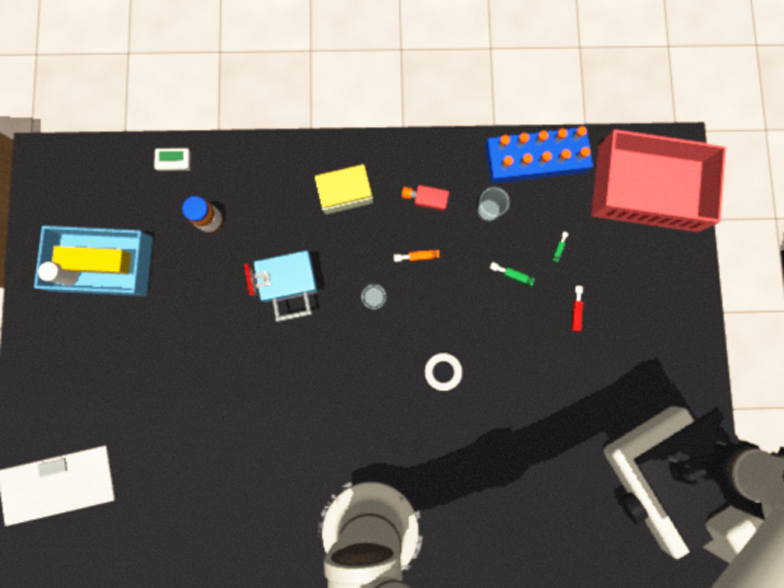

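The only complete scrapers on the bench are:

| Object | scene px (400-scale) | top px | Decision |
|---|---|---|---|
| orange | (275,270) | (299,184) | scraper1 |
| large green | (195,310) | (368,195) | scraper2 |
| small green | (180,357) | (400,175) | look-alike |
| red | (127,330) | (414,223) | look-alike |

I see no yellow or blue scraper; the yellow bar lies in a far tray. The lid bar is on the near side and the hasp on the left (+y).

Run:
```python
from h import *
for n in('scene','top'):
    d=np.load(n+'0.npz');P=d['P'];img=d['img'].astype(int)
    near=(np.hypot(P[...,0]-.57,P[...,1]-.165)<.13)&(P[...,2]>.112)&(P[...,2]<.132)
    blue=near&(img[...,2]>img[...,0]+40)
    q=P[blue][:,:2].astype(np.float32);r=cv2.minAreaRect(q*1000);print(n,'lidtop',r,np.median(P[blue][:,2]))
    red=(np.hypot(P[...,0]-.57,P[...,1]-.165)<.15)&(img[...,0]>img[...,2]+60)&(P[...,2]>.1)
    q=P[red];print('red',len(q),q.mean(0),cv2.minAreaRect(q[:,:2].astype(np.float32)*1000))
    # scrapers
    hsv=cv2.cvtColor(d['img'],cv2.COLOR_RGB2HSV)
    for nm,lo,hi,c in[('orange',5,18,(.62,-.134)),('green',50,75,(.57,-.35)),('green small',50,75,(.64,-.46))]:
        m=(hsv[...,0]>=lo)&(hsv[...,0]<=hi)&(hsv[...,1]>120)&(hsv[...,2]>50)&(np.hypot(P[...,0]-c[0],P[...,1]-c[1])<.07)&(P[...,2]<.04)
        w=(hsv[...,1]<60)&(hsv[...,2]>120)&(np.hypot(P[...,0]-c[0],P[...,1]-c[1])<.1)&(P[...,2]<.04)
        print(nm,m.sum(),cv2.minAreaRect(P[m][:,:2].astype(np.float32)*1000),P[w].mean(0) if w.any() else 0)
```

```text
scene lidtop ((565.0191040039062, 169.0947265625), (85.24061584472656, 123.0806655883789), 11.108710289001465) 0.12453486940291775
red 65 [0.55386676 0.233582   0.16069558] ((555.28173828125, 224.30137634277344), (66.28651428222656, 31.195837020874023), 12.046326637268066)
orange 235 ((618.1638793945312, -132.39614868164062), (31.451129913330078, 89.13603210449219), 8.990474700927734) [ 0.62017947 -0.08430116  0.00660752]
green 301 ((569.2723388671875, -359.1668395996094), (76.73805236816406, 30.159099578857422), 76.32355499267578) [ 0.58821361 -0.30948762  0.00723287]
green small 120 ((628.0133666992188, -460.6061096191406), (14.244928359985352, 48.45411682128906), 65.82516479492188) [ 0.66153189 -0.47588807  0.00464175]
top lidtop ((563.872314453125, 171.77908325195312), (85.23348236083984, 116.6432876586914), 10.778162002563477) 0.12408873380077234
red 89 [0.55161583 0.23668305 0.15678765] ((552.7612915039062, 226.96435546875), (64.05386352539062, 31.760557174682617), 10.506712913513184)
orange 168 ((624.4277954101562, -141.093994140625), (26.794282913208008, 76.55840301513672), 4.941532611846924) [ 0.61888571 -0.08197933  0.00661305]
green 146 ((566.3241577148438, -365.01092529296875), (75.06661987304688, 24.674650192260742), 67.16575622558594) [ 0.58956502 -0.31143377  0.00671511]
green small 77 ((624.7774658203125, -462.7944030761719), (18.847553253173828, 54.22492599487305), 67.28767395019531) [ 0.66293009 -0.47836408  0.00257098]
```

Run:
```python
from h import *
d=np.load('top0.npz')['img'];i=cv2.resize(d[165:235,270:430,::-1],None,fx=5,fy=5,interpolation=cv2.INTER_CUBIC);cv2.imwrite('pics/crop1.png',i)
```

```text
(no output)
```

View pics/crop1.png

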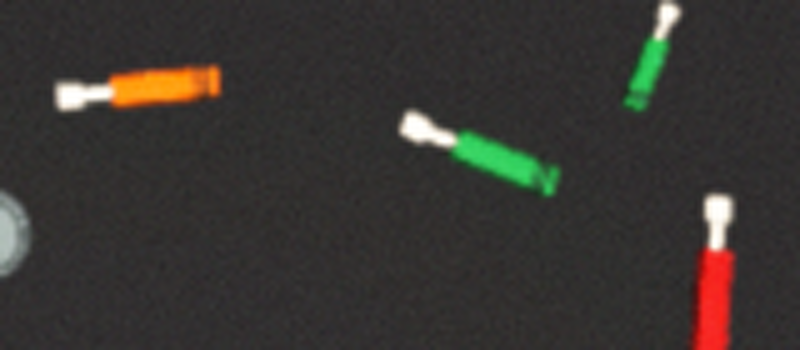

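Choice confirmed in the crop: orange at (165,88) is scraper1, and the larger green at (505,160) is scraper2. The small green at (650,75) and red at (713,290) are look-alikes. The case sits at about (0.564, 0.171) with yaw 10.8°. Now heading to the hasp bar.

```bash
cat > d.py <<'E'
# usage: d.py x y z [yawdeg]: tool-axis units from present pose to a world target (turn modulo half turn)
import sys;from h import *
a=list(map(float,sys.argv[1:]));s=manip.sense();q=R.from_quat(s['orientation'])
dl=q.inv().apply(np.array(a[:3])-s['tcp_pos'])/.2;X=q.apply([1,0,0]);y=np.arctan2(X[1],X[0])
t=0
if len(a)>3: t=-((np.radians(a[3])-y+np.pi/2)%np.pi-np.pi/2)/1.5
print('shift',dl.round(3),'turn',round(t,3),'tcp',s['tcp_pos'].round(4),'yaw',round(np.degrees(y),1),'tilt',q.apply([0,0,1]).round(3),'j',s['joint_positions'].round(2),'t',round(s['time_s'],1),'F',s['ft_force'].round(1),'w',round(s['width'],3),'g',round(s['finger_force'],1))
E
python3 -m creep '0 0 -0.2 0.07;0 0 -0.2 0.07'
python3 -m creep '1 -0.6 -.2 0;1 -0.6 -.2 0;1 -0.6 -.2 0;1 -0.6 -.2 0;1 -0.6 -.2 0'
python3 -m creep '.8 -0.97 0 0;.8 -0.97 0 0;.8 -0.97 0 0;.8 -0.97 0 0;.8 -0.97 0 0'
python3 -m creep '.4 -0.97 0 0;.4 -0.97 0 0;.4 -0.97 0 0;.4 -0.97 0 0;.4 -0.97 0 0'
python3 -m creep '.4 -0.97 0 0;.4 -0.97 0 0;.4 -0.97 0 0;.4 -0.97 0 0;.4 -0.97 0 0'
python3 d.py .552 .236 .2 10.8
```

```text
time_s: 1.85
tcp_pos: [0.1887, -0.6243, 0.275]
orientation: [0.996, 0.093, 0.001, 0.003]
ft_force: [0.4, 0.2, 0.6]
width: 0.998
finger_force: 0.0
time_s: 2.48
tcp_pos: [0.3667, -0.4628, 0.3123]
orientation: [0.995, 0.099, 0.001, 0.0]
ft_force: [-0.7, -0.6, 0.3]
width: 0.998
finger_force: 0.0
time_s: 3.1
tcp_pos: [0.485, -0.2412, 0.3115]
orientation: [0.995, 0.099, 0.001, -0.001]
ft_force: [-1.5, 0.5, 0.1]
width: 0.999
finger_force: 0.0
time_s: 3.72
tcp_pos: [0.525, -0.0405, 0.311]
orientation: [0.995, 0.095, -0.0, -0.0]
ft_force: [0.2, -1.1, 0.3]
width: 0.999
finger_force: 0.0
time_s: 4.35
tcp_pos: [0.5678, 0.1637, 0.3105]
orientation: [0.996, 0.094, -0.001, 0.0]
ft_force: [0.5, -0.5, -0.4]
width: 0.999
finger_force: 0.0
shift [-0.01  -0.37   0.552] turn -0.0 tcp [0.5678 0.1637 0.3105] yaw 10.8 tilt [-0.001 -0.    -1.   ] j [ 0.29  0.4  -0.81  1.6   0.3   1.27 -1.96] t 4.3 F [ 0.5 -0.5 -0.4] w 0.999 g 0.0
```

Run:
```python
from h import *
f=grab('wrist');save(f,'w1.png',k=1.4);P=cloud(f);img=f['img'].astype(int);hsv=cv2.cvtColor(f['img'],cv2.COLOR_RGB2HSV)
print(f['tool_from_camera'])
m=(P[...,2]>.118)&(P[...,2]<.128)&(hsv[...,0]>90)&(hsv[...,0]<115)&(hsv[...,1]>60)
print(m.sum(),cv2.minAreaRect(P[m][:,:2].astype(np.float32)*1000))
m=((hsv[...,0]<8)|(hsv[...,0]>172))&(hsv[...,1]>120)&(P[...,2]>.14)
print(m.sum(),np.nanmedian(P[m],0),cv2.minAreaRect(P[m][:,:2].astype(np.float32)*1000))
```

```text
[[-3.54599802e-05 -9.59568176e-01 -2.81476313e-01  7.07960880e-02]
 [ 9.99999874e-01 -1.74878827e-04  4.70192960e-04  9.78348662e-04]
 [-5.00406449e-04 -2.81476261e-01  9.59568061e-01 -1.43549757e-01]
 [ 0.00000000e+00  0.00000000e+00  0.00000000e+00  1.00000000e+00]]
4883 ((597.919677734375, 250.52664184570312), (314.95941162109375, 128.57815551757812), 68.77864837646484)
701 [0.55424346 0.23628426 0.1646219 ] ((552.5889282226562, 236.44598388671875), (66.30518341064453, 8.909433364868164), 10.7044038772583)
```

View pics/w1.png

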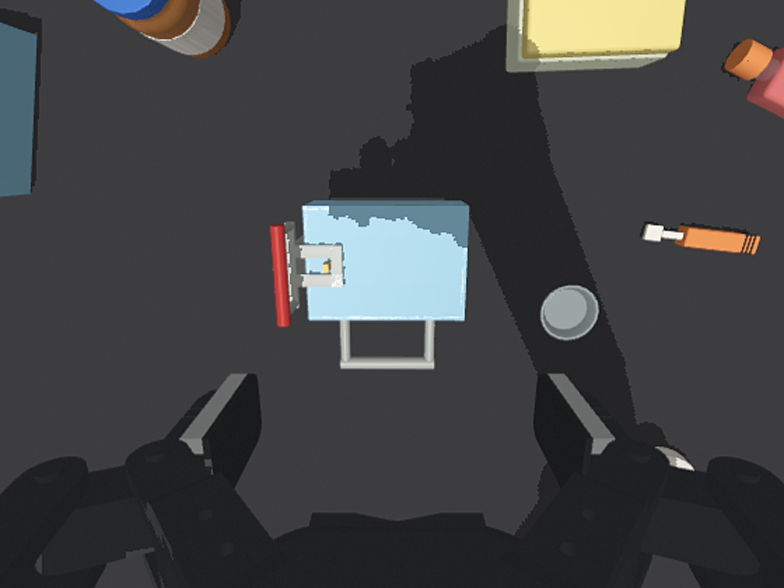

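The image shows the red hasp bar at (280,275), the slotted strap over the brass catch at (325,267), and the lid bar at (388,363).

```bash
python3 d.py .5526 .2364 .143 10.7
python3 -m creep '-.01 -.37 0 0;-.01 -.37 0 0;-.01 -.37 .3 0;-.01 -.37 .5 0;-.01 -.37 .7 0;-.01 -.37 .84 0;-.01 -.37 .84 0' 0
python3 d.py .5526 .2364 .143 10.7
```

```text
shift [-0.006 -0.381  0.837] turn -0.0 tcp [0.568  0.1619 0.3104] yaw 10.7 tilt [-0.001 -0.001 -1.   ] j [ 0.29  0.4  -0.81  1.6   0.3   1.27 -1.96] t 4.4 F [-0.7 -0.5 -0.4] w 1.003 g 0.0
time_s: 5.28
tcp_pos: [0.551, 0.2323, 0.1408]
orientation: [0.996, 0.092, -0.002, 0.002]
ft_force: [0.5, 0.5, 1.7]
width: 0.503
finger_force: 0.0
shift [ 0.011 -0.019 -0.011] turn -0.002 tcp [0.551  0.2323 0.1408] yaw 10.6 tilt [-0.004 -0.004 -1.   ] j [ 0.1   0.59 -0.73  1.75  0.47  0.99 -2.2 ] t 5.3 F [0.5 0.5 1.7] w 0.503 g 0.0
```

```bash
python3 -m creep '0 -.02 0 0;0 -.02 0 0;0 -.02 0 0;0 -.02 0 0' 1 25
python3 -m creep '0 -.13 .016 0;0 -.252 .064 0;0 -.358 .141 0;0 -.442 .241 0;0 -.498 .359 0;0 -.521 .462 0;0 -.521 .462 0'
python3 -m creep '0 0 0 0;0 0 0 0;0 0 -.03 0' 0.1
python3 d.py .5526 .2364 .143 10.7
```

```text
time_s: 5.78
tcp_pos: [0.5521, 0.241, 0.1451]
orientation: [0.996, 0.094, 0.002, -0.0]
ft_force: [-0.8, -1.3, 6.5]
width: 0.09
finger_force: 24.7
time_s: 6.65
tcp_pos: [0.5336, 0.3393, 0.0501]
orientation: [0.996, 0.093, 0.001, 0.003]
ft_force: [4.4, -6.3, -3.2]
width: 0.092
finger_force: 25.5
time_s: 7.02
tcp_pos: [0.5307, 0.3436, 0.0569]
orientation: [0.996, 0.094, -0.0, -0.0]
ft_force: [-0.4, 0.8, -0.5]
width: 0.448
finger_force: 0.0
shift [ 0.007  0.547 -0.431] turn 0.001 tcp [0.5307 0.3436 0.0569] yaw 10.8 tilt [-0.001  0.    -1.   ] j [-0.15  0.75 -0.66  1.71  0.57  0.89 -2.43] t 7.0 F [-0.4  0.8 -0.5] w 0.448 g 0.0
```

```bash
python3 -m creep '0 0 -.3 0;0 0 -.7 -.1;0 0 -1 -.2;0 0 -1 -.3;0 0 -1 -.4;0 0 -1 -.5;0 0 -1 -.6;0 0 -1 -.65' -1
python3 d.py .4788 .1548 .257 100.7
```

```text
time_s: 8.02
tcp_pos: [0.5311, 0.3434, 0.2575]
orientation: [0.835, 0.551, 0.0, -0.0]
ft_force: [0.6, -0.5, -0.5]
width: 1.0
finger_force: 0.0
shift [-0.97   0.13   0.002] turn -0.394 tcp [0.5311 0.3434 0.2575] yaw 66.9 tilt [ 0.     0.001 -1.   ] j [ 0.07  0.61 -1.01  1.56  0.54  1.27 -1.43] t 8.0 F [ 0.6 -0.5 -0.5] w 1.0 g 0.0
```

```bash
python3 -m creep '-.97 .13 0 -.1;-.97 .13 0 -.2;-.97 .13 0 -.3;-.97 .13 0 -.394;-.97 .13 0 -.394;-.97 .13 0 -.394'
python3 - <<'E'
from h import *
f=grab('wrist');save(f,'w2.png');P=cloud(f)
c=np.array([.5643,.171]);ca,sa=np.cos(np.radians(10.7)),np.sin(np.radians(10.7));Rm=np.array([[ca,sa],[-sa,ca]])
Q=P.copy();Q[...,:2]=(P[...,:2]-c)@Rm.T
m=(Q[...,2]>.09)&(Q[...,2]<.112)&(Q[...,0]<-.07)&(Q[...,0]>-.11)&(abs(Q[...,1])<.06)
q=Q[m];print(m.sum(),np.percentile(q,[2,50,98],axis=0).round(4))
m=(Q[...,2]>.118)&(Q[...,2]<.128)&(abs(Q[...,0])<.06)&(abs(Q[...,1])<.075)
q=Q[m];print(m.sum(),np.percentile(q,[.5,50,99.5],axis=0).round(4),cv2.minAreaRect(P[m][:,:2].astype(np.float32)*1000))
m=(abs(Q[...,1])<.03)&(Q[...,0]<-.06)&(Q[...,0]>-.11)&(Q[...,2]>.05)
q=Q[m];print(m.sum(),np.percentile(q,[2,50,98],axis=0).round(4))
E
python3 d.py .4788 .1548 .083 100.7
```

```text
time_s: 8.78
tcp_pos: [0.4784, 0.1561, 0.2575]
orientation: [0.64, 0.768, 0.001, 0.0]
ft_force: [0.2, 0.7, -0.6]
width: 1.0
finger_force: 0.0
1120 [[-0.0911 -0.0375  0.1038]
 [-0.0854  0.0013  0.1069]
 [-0.0712  0.0369  0.1089]]
13096 [[-0.0415 -0.0582  0.1198]
 [-0.0002  0.0042  0.1259]
 [ 0.0422  0.057   0.1276]] ((565.1146850585938, 170.2218475341797), (84.85382843017578, 116.5471420288086), 10.640286445617676)
12868 [[-0.1089 -0.0071  0.1066]
 [-0.0846  0.0116  0.343 ]
 [-0.0608  0.0204  0.3546]]
shift [-0.009  0.     0.872] turn -0.002 tcp [0.4783 0.1564 0.2574] yaw 100.5 tilt [ 0.001  0.001 -1.   ] j [ 0.66  0.47 -1.3   1.87  0.49  1.18 -0.63] t 8.8 F [ 0.2 -0.5 -0.4] w 1.001 g 0.0
```

View pics/w2.png

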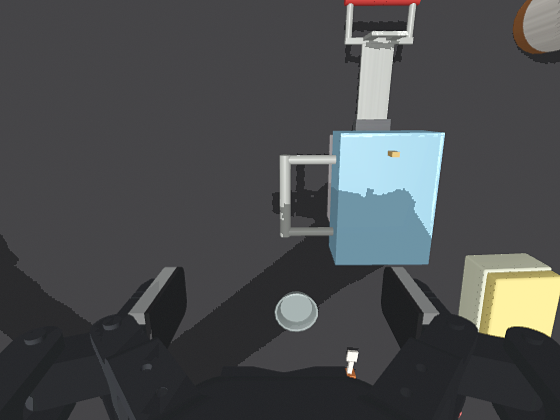

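The hasp now lies open (bar at (385,3)), the catch is bare at (393,153), and the lid bar is at (285,195). Gripping the lid bar and swinging it open.

```bash
python3 -m creep '0 0 0.3 0;0 0 .5 0;0 0 .7 0;0 0 .87 0;0 0 .87 0;0 0 .87 0' 0
python3 -m creep '0 0 0 0;0 0 0 0;0 0 0 0;0 0 0 0' 1 30
python3 -m creep '0 .047 -.156 0;0 .132 -.296 0;0 .249 -.411 0;0 .389 -.493 0;0 .546 -.537 0;0 .709 -.541 0;0 .709 -.541 0'
python3 -m creep '0 .08 .013 0;0 .159 .036 0;0 .235 .07 0;0 .305 .111 0;0 .305 .111 0;0 .305 .111 0'
python3 d.py .679 .192 .169 100.7
```

```text
time_s: 9.57
tcp_pos: [0.4788, 0.1563, 0.084]
orientation: [0.639, 0.769, 0.001, 0.0]
ft_force: [1.1, -0.7, -0.1]
width: 0.501
finger_force: 0.0
time_s: 10.07
tcp_pos: [0.4802, 0.155, 0.0841]
orientation: [0.64, 0.769, 0.001, 0.001]
ft_force: [3.4, 0.4, 6.0]
width: 0.097
finger_force: 29.7
time_s: 10.95
tcp_pos: [0.62, 0.1814, 0.1925]
orientation: [0.64, 0.768, 0.002, 0.0]
ft_force: [2.3, -0.2, 9.5]
width: 0.101
finger_force: 32.3
time_s: 11.7
tcp_pos: [0.6778, 0.1923, 0.1692]
orientation: [0.639, 0.769, 0.001, -0.0]
ft_force: [4.1, 2.8, 2.3]
width: 0.102
finger_force: 33.2
shift [-0.002  0.006  0.001] turn -0.002 tcp [0.6778 0.1923 0.1692] yaw 100.5 tilt [ 0.001  0.001 -1.   ] j [ 0.28  0.85 -1.    1.44  0.73  1.25 -0.61] t 11.7 F [4.1 2.8 2.3] w 0.102 g 33.2
```

```bash
python3 -m creep '0 0 0 0;0 0 0 0;0 0 -.2 0;0 0 -.5 0;0 0 -.75 0;0 -.2 -.75 0;0 -.5 -.75 0;0 -.5 -.75 0' 0
python3 -m creep '-.1 -.15 0 0;-.1 -.15 0 0;-.1 -.15 0 0' -1
python3 - <<'E'
from h import *
f=grab('wrist');P=cloud(f);print(manip.sense()['tcp_pos'])
C=np.array([.565,.170]);a=np.radians(10.7);ex=np.array([np.cos(a),np.sin(a)]);ey=np.array([-ex[1],ex[0]])
for i in range(6):
    c=C+ex*(-.016 if i<3 else .016)+ey*(.032*(1-i%3));u,v=proj(f,np.r_[c,.08]);print(i,c.round(4),round(u),round(v))
    d=np.hypot(P[...,0]-c[0],P[...,1]-c[1])<.011
    print(d.sum(),np.nanpercentile(P[...,2][d],[5,50,95]).round(3) if d.any() else '')
save(f,'w3.png')
Q=P.copy();Q[...,:2]=(P[...,:2]-C)@np.array([ex,ey]).T
m=(abs(Q[...,2]-.08)<.003)&(abs(Q[...,0])<.05)&(abs(Q[...,1])<.065);print('rim',m.sum(),np.percentile(Q[m],[1,99],axis=0).round(4))
E
```

```text
time_s: 12.7
tcp_pos: [0.5736, 0.1722, 0.3174]
orientation: [0.638, 0.77, -0.004, 0.0]
ft_force: [0.8, 0.1, 0.8]
width: 0.503
finger_force: 0.0
time_s: 13.08
tcp_pos: [0.5544, 0.148, 0.3191]
orientation: [0.64, 0.768, 0.0, 0.0]
ft_force: [0.6, 0.7, 0.1]
width: 1.004
finger_force: 0.0
[0.55437459 0.14849177 0.31910507]
0 [0.5433 0.1985] 283 132
219 [0.004 0.006 0.007]
1 [0.5493 0.167 ] 283 160
2393 [0.006 0.403 0.409]
2 [0.5552 0.1356] 283 188
109 [0.005 0.006 0.007]
3 [0.5748 0.2044] 311 132
219 [0.005 0.006 0.007]
4 [0.5807 0.173 ] 311 160
4850 [0.392 0.404 0.413]
5 [0.5867 0.1415] 310 188
109 [0.005 0.006 0.007]
rim 2700 [[-0.0336 -0.0495  0.0778]
 [ 0.0496  0.0508  0.0829]]
```

View pics/w3.png

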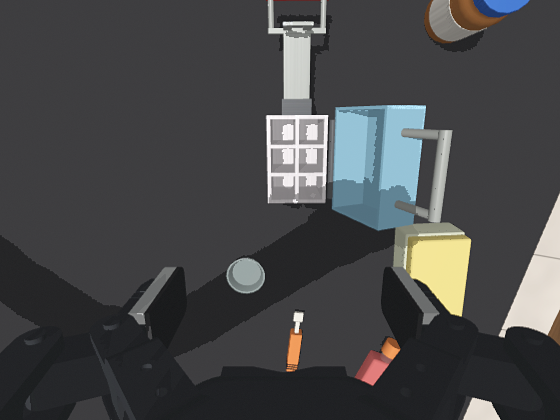

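The lid stands wide open, its bar at (440,175). All six cells are empty, with floors visible at (283–311, 132–188). Next, a close look at the orange scraper.

```bash
python3 d.py .618 -.18 .22 95
python3 -m creep '-.85 .25 0 0;-.85 .25 0 0;-.85 .25 0 0;-.85 .25 0 0;-.85 .25 0 0'
python3 d.py .618 -.18 .22 95
```

```text
shift [-1.673  0.014  0.494] turn 0.063 tcp [0.5544 0.1485 0.3191] yaw 100.5 tilt [ 0.001  0.001 -1.   ] j [ 0.56  0.52 -1.22  1.62  0.49  1.35 -0.54] t 13.1 F [-0.2 -0.2  0.1] w 1.001 g 0.0
time_s: 13.75
tcp_pos: [0.6338, -0.0083, 0.3186]
orientation: [0.639, 0.769, 0.001, -0.001]
ft_force: [-1.5, 0.5, 0.3]
width: 0.999
finger_force: 0.0
shift [-0.83  -0.235  0.491] turn 0.065 tcp [ 0.6338 -0.0083  0.3186] yaw 100.5 tilt [-0.001  0.002 -1.   ] j [ 0.72  0.62 -1.16  1.47  0.57  1.42 -0.27] t 13.8 F [-1.5  0.5  0.3] w 0.999 g 0.0
```

```bash
python3 -m creep '-.83 -.235 .4 .065;-.83 -.235 .49 .065;-.83 -.235 .49 .065;-.83 -.235 .49 .065;-.83 -.235 .49 .065;-.83 -.235 .49 .065' -.3
cat >> h.py <<'E'
def scr(f,P,lo,hi,zmin=.004):
    hsv=cv2.cvtColor(f['img'],cv2.COLOR_RGB2HSV)
    m=(hsv[...,0]>=lo)&(hsv[...,0]<=hi)&(hsv[...,1]>110)&(hsv[...,2]>50)&(P[...,2]<.05)
    n,l,st,_=cv2.connectedComponentsWithStats(m.astype(np.uint8))
    for i in range(1,n):
        if st[i,4]<150: continue
        q=P[l==i];print(st[i],'rect',cv2.minAreaRect(q[q[:,2]>zmin+.01 if 0 else slice(None)][:,:2].astype(np.float32)*1000),'z',np.percentile(q[:,2],[5,50,95]).round(4))
        t=q[q[:,2]>.016]
        if len(t)>50: print('  top',cv2.minAreaRect(t[:,:2].astype(np.float32)*1000))
E
python3 - <<'E'
from h import *
f=grab('wrist');P=cloud(f);scr(f,P,5,18)
hsv=cv2.cvtColor(f['img'],cv2.COLOR_RGB2HSV)
m=(hsv[...,1]<60)&(hsv[...,2]>150)&(P[...,2]<.03)&(np.hypot(P[...,0]-.62,P[...,1]+.09)<.05);print('white',m.sum(),np.nanmean(P[m],0))
save(f,'w4.png',k=1.4)
E
python3 d.py .622 -.17 .02 95
```

```text
time_s: 14.5
tcp_pos: [0.6188, -0.178, 0.2225]
orientation: [0.675, 0.738, 0.001, 0.001]
ft_force: [0.3, -0.5, 0.0]
width: 0.653
finger_force: 0.0
[282 111  19  56 255] rect ((622.8584594726562, -131.34603881835938), (19.216440200805664, 55.771671295166016), 3.5190155506134033) z [0.0011 0.0183 0.02  ]
  top ((622.7453002929688, -131.42291259765625), (17.4871768951416, 55.30228805541992), 5.134350299835205)
[426 111  34  27 498] rect ((778.43994140625, -103.52376556396484), (20.355863571166992, 35.39928436279297), 77.40287780761719) z [0.0147 0.0255 0.0292]
  top ((773.3822021484375, -102.39348602294922), (20.355863571166992, 25.034238815307617), 77.40287780761719)
white 397 [ 0.61855729 -0.0823219   0.01099442]
shift [0.039 0.017 1.013] turn 0.002 tcp [ 0.6188 -0.1782  0.2225] yaw 95.2 tilt [ 0.002  0.    -1.   ] j [ 0.94  0.71 -1.08  1.56  0.65  1.26 -0.15] t 14.6 F [-0.7 -0.1 -0. ] w 0.652 g 0.0
```

View pics/w4.png

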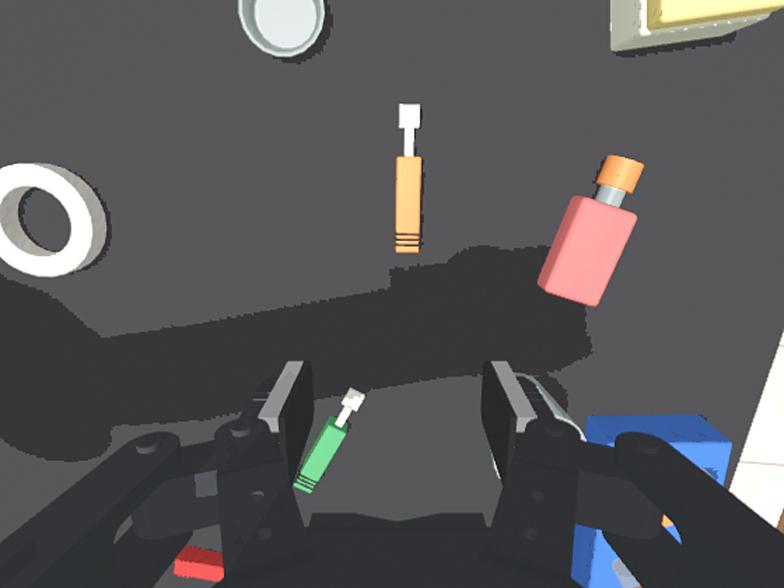

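The close-up shows orange at (408,205), its blade at (409,115) and the grip ridges at (407,242). Gripping it at the ridged end and lifting, to see if it swings blade-down.

```bash
python3 d.py .6262 -.170 .005 94.9
python3 -m creep '.035 .04 .4 0;.035 .04 .7 0;.035 .04 .95 0;.035 .04 1 0;.035 .04 1 0;.035 .04 1 0' 0
python3 d.py .6262 -.170 .005 94.9
```

```text
shift [0.037 0.038 1.088] turn 0.003 tcp [ 0.6188 -0.1782  0.2225] yaw 95.2 tilt [ 0.002  0.    -1.   ] j [ 0.94  0.71 -1.08  1.56  0.65  1.26 -0.15] t 14.6 F [-0.7 -0.1 -0. ] w 0.652 g 0.0
time_s: 15.3
tcp_pos: [0.6276, -0.1736, 0.0243]
orientation: [0.676, 0.737, 0.001, 0.002]
ft_force: [-0.3, -0.2, -0.1]
width: 0.498
finger_force: 0.0
shift [ 0.019 -0.006  0.097] turn 0.0 tcp [ 0.6276 -0.1736  0.0243] yaw 94.9 tilt [ 0.005 -0.001 -1.   ] j [ 0.83  0.93 -0.9   1.66  0.85  0.98 -0.29] t 15.3 F [-0.3 -0.2 -0.1] w 0.498 g 0.0
```

```bash
python3 -m creep '.015 0 .09 0;.015 0 .09 0;.015 0 .09 0'
python3 -m creep '0 0 0 0;0 0 0 0;0 0 0 0;0 0 0 0' 1 20
python3 -m creep '0 0 -.3 0;0 0 -.6 0;0 0 -.9 0;0 0 -.9 0;0 0 -.9 0;0 0 -.9 0'
python3 - <<'E'
from h import *
f=grab('wrist');save(f,'w5.png');g=grab('scene');P=cloud(f);hsv=cv2.cvtColor(f['img'],cv2.COLOR_RGB2HSV)
m=(hsv[...,0]>=5)&(hsv[...,0]<=18)&(hsv[...,1]>110)&(np.hypot(P[...,0]-.62,P[...,1]+.15)<.1)
print(m.sum(),np.percentile(P[m],[2,50,98],axis=0).round(3),manip.sense()['tcp_pos'])
E
```

```text
time_s: 15.68
tcp_pos: [0.6247, -0.171, 0.003]
orientation: [0.676, 0.737, -0.0, -0.0]
ft_force: [-0.4, 0.8, 1.6]
width: 0.497
finger_force: 0.0
time_s: 16.18
tcp_pos: [0.6251, -0.171, 0.0033]
orientation: [0.676, 0.737, 0.0, 0.0]
ft_force: [0.0, 0.2, 3.3]
width: 0.206
finger_force: 22.2
time_s: 16.92
tcp_pos: [0.6235, -0.1712, 0.1809]
orientation: [0.676, 0.737, -0.001, -0.001]
ft_force: [0.1, -0.6, -0.0]
width: 0.201
finger_force: 21.9
6942 [[ 0.611 -0.171  0.194]
 [ 0.621 -0.133  0.196]
 [ 0.63  -0.105  0.198]] [ 0.62379257 -0.17091883  0.18111877]
```

View pics/w5.png

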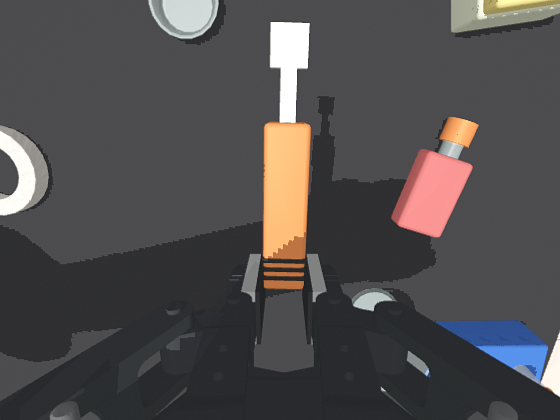

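Held flat, so the 20 N grip doesn't let it swing. I'll lower it and ease the grip in steps to see if it can pivot under its own weight.

```bash
python3 -m creep '0 0 .3 0;0 0 .32 0;0 0 .32 0;0 0 .32 0' .66
for i in 1; do python3 -m creep '0 0 0 0;0 0 0 0' .63; python3 -m creep '0 0 0 0;0 0 0 0' .61; done
python3 - <<'E'
from h import *
f=grab('wrist');P=cloud(f);hsv=cv2.cvtColor(f['img'],cv2.COLOR_RGB2HSV)
m=(hsv[...,0]>=5)&(hsv[...,0]<=18)&(hsv[...,1]>110)&(np.hypot(P[...,0]-.62,P[...,1]+.15)<.1)
print(m.sum(),np.percentile(P[m],[2,50,98],axis=0).round(3),manip.sense()['tcp_pos'])
E
```

```text
time_s: 17.52
tcp_pos: [0.6262, -0.1707, 0.121]
orientation: [0.676, 0.737, 0.001, 0.001]
ft_force: [-0.2, -1.0, -1.3]
width: 0.206
finger_force: 21.9
time_s: 17.77
tcp_pos: [0.6253, -0.1711, 0.12]
orientation: [0.676, 0.737, 0.0, 0.001]
ft_force: [-0.3, -0.1, -0.8]
width: 0.204
finger_force: 21.8
time_s: 18.02
tcp_pos: [0.6248, -0.171, 0.119]
orientation: [0.676, 0.737, 0.0, 0.0]
ft_force: [0.5, -1.0, -0.4]
width: 0.205
finger_force: 21.8
2319 [[ 0.612 -0.172  0.002]
 [ 0.625 -0.154  0.134]
 [ 0.632 -0.104  0.136]] [ 0.62474328 -0.17099324  0.11896427]
```

```bash
cat > tilt.py <<'E'
import sys;from h import *
lo,hi=map(int,sys.argv[1:3])
f=grab('wrist');s=manip.sense();hsv=cv2.cvtColor(f['img'],cv2.COLOR_RGB2HSV)
T=f['tool_from_camera'];v,u=np.mgrid[:420,:560];z=f['z_map']
Q=np.stack([(u-f['cx'])/f['fx']*z,(v-f['cy'])/f['fy']*z,z],-1)@T[:3,:3].T+T[:3,3]
m=(hsv[...,0]>=lo)&(hsv[...,0]<=hi)&(hsv[...,1]>110)&(abs(Q[...,1])<.03)&(Q[...,2]>-.08)&(Q[...,2]<.09)&(abs(Q[...,0])<.12)&(z>0)
q=Q[m];print('n',m.sum())
for a in np.arange(-.09,.09,.01):
    k=(q[:,0]>=a)&(q[:,0]<a+.01)
    if k.sum()>20: print('toolx %.3f n %d  toolz %s y %.4f'%(a+.005,k.sum(),np.percentile(q[k,2],[5,50,95]).round(4),np.median(q[k,1])))
if len(sys.argv)>3: save(f,sys.argv[3])
E
python3 -m creep '0 0 0 0;0 0 0 0' .592
python3 tilt.py 5 18
python3 -m creep '0 0 0 0;0 0 0 0' .585
python3 tilt.py 5 18
```

```text
time_s: 18.32
tcp_pos: [0.6247, -0.1709, 0.1189]
orientation: [0.676, 0.737, 0.0, -0.0]
ft_force: [0.0, -0.4, 0.8]
width: 0.209
finger_force: 17.1
n 2269
toolx -0.005 n 141  toolz [-0.0162 -0.0153 -0.014 ] y -0.0002
toolx 0.005 n 553  toolz [-0.0166 -0.0156 -0.0146] y -0.0007
toolx 0.015 n 582  toolz [-0.0165 -0.0155 -0.0143] y 0.0022
toolx 0.025 n 238  toolz [-0.0164 -0.0152 -0.0137] y 0.0059
toolx 0.035 n 169  toolz [-0.016  -0.0148 -0.0134] y 0.0077
toolx 0.045 n 158  toolz [-0.0161 -0.0149 -0.0135] y 0.0080
toolx 0.055 n 157  toolz [-0.016  -0.0147 -0.0135] y 0.0085
toolx 0.065 n 271  toolz [-0.0159 -0.0147 -0.0129] y 0.0027
time_s: 18.62
tcp_pos: [0.6248, -0.171, 0.1189]
orientation: [0.676, 0.737, 0.0, 0.0]
ft_force: [-0.2, 1.2, 0.4]
width: 0.21
finger_force: 9.7
n 2277
toolx -0.005 n 140  toolz [-0.0162 -0.0154 -0.0143] y -0.0007
toolx 0.005 n 555  toolz [-0.0167 -0.0157 -0.0146] y -0.0007
toolx 0.015 n 588  toolz [-0.0166 -0.0156 -0.0142] y 0.0022
toolx 0.025 n 236  toolz [-0.0164 -0.0152 -0.0138] y 0.0059
toolx 0.035 n 173  toolz [-0.0159 -0.0149 -0.0136] y 0.0077
toolx 0.045 n 154  toolz [-0.0162 -0.0149 -0.0133] y 0.0080
toolx 0.055 n 160  toolz [-0.0159 -0.0149 -0.0135] y 0.0085
toolx 0.065 n 271  toolz [-0.0159 -0.0147 -0.0131] y 0.0027
```

The grip force eases almost linearly with the closure, so I'll go on in fine steps.

```bash
python3 -m creep '0 0 0 0;0 0 0 0' .579 |egrep 'time|wid|fing'
python3 tilt.py 5 18 | egrep 'n|0.065|0.055' | tail -3
python3 -m creep '0 0 0 0;0 0 0 0' .5775|egrep 'wid|fing'
python3 tilt.py 5 18 | tail -2
```

```text
time_s: 18.92
width: 0.21
finger_force: 4.4
toolx 0.045 n 156  toolz [-0.0159 -0.0148 -0.0134] y 0.0082
toolx 0.055 n 168  toolz [-0.0158 -0.0146 -0.0134] y 0.0084
toolx 0.065 n 275  toolz [-0.016  -0.0145 -0.013 ] y 0.0024
width: 0.212
finger_force: 3.3
toolx 0.055 n 175  toolz [-0.0158 -0.0146 -0.0134] y 0.0083
toolx 0.065 n 270  toolz [-0.0159 -0.0146 -0.0129] y 0.0023
```

```bash
for k in 1; do python3 -m creep '0 0 0 0;0 0 0 0' .576|egrep 'wid|fing'
python3 tilt.py 5 18 | tail -2
python3 -m creep '0 0 0 0;0 0 0 0' .575|egrep 'wid|fing'
python3 tilt.py 5 18 | tail -2; done
```

```text
width: 0.214
finger_force: 0.0
toolx -0.005 n 969  toolz [0.0345 0.0492 0.0671] y 0.0048
toolx 0.005 n 387  toolz [0.0594 0.0694 0.079 ] y 0.0059
width: 0.211
finger_force: 0.0
n 0
```

It swung blade-down as the grip eased, then slipped out. I need to see where it landed; next time I'll re-close in time.

```bash
python3 -m creep '-.2 0 -.5 0;-.2 0 -.5 0;-.2 0 -.5 0;-.2 0 -.5 0' -.3 20
python3 - <<'E'
from h import *
f=grab('wrist');P=cloud(f);scr(f,P,5,18);save(f,'w6.png')
E
python3 d.py .6262 -.170 .005 94.9
```

```text
time_s: 20.38
tcp_pos: [0.6277, -0.2106, 0.2184]
orientation: [0.676, 0.737, -0.0, -0.0]
ft_force: [0.3, 0.4, -0.2]
width: 0.652
finger_force: 0.0
[426  73  21  25 294] rect ((766.3729858398438, -98.36193084716797), (25.819547653198242, 9.853434562683105), 74.0317153930664) z [0.0085 0.0226 0.0269]
  top ((764.7879028320312, -100.86248016357422), (20.169580459594727, 7.6194868087768555), 81.68580627441406)
[441  77  21  26 199] rect ((779.1243286132812, -103.745849609375), (20.316802978515625, 14.525226593017578), 77.2840805053711) z [0.0226 0.0274 0.0294]
  top ((779.1243286132812, -103.745849609375), (20.316802978515625, 14.525226593017578), 77.2840805053711)
[ 266  198   33   65 1009] rect ((630.0226440429688, -268.7952880859375), (78.54851531982422, 20.493953704833984), 78.95335388183594) z [0.0094 0.0188 0.02  ]
  top ((630.0325927734375, -264.65155029296875), (70.00460815429688, 18.220230102539062), 77.95906066894531)
shift [0.2   0.014 1.063] turn 0.001 tcp [ 0.6273 -0.2103  0.2176] yaw 94.9 tilt [-0.002  0.    -1.   ] j [ 0.95  0.74 -1.06  1.52  0.66  1.28 -0.1 ] t 20.4 F [-0.5  0.1  0.5] w 0.648 g 0.0
```

View pics/w6.png

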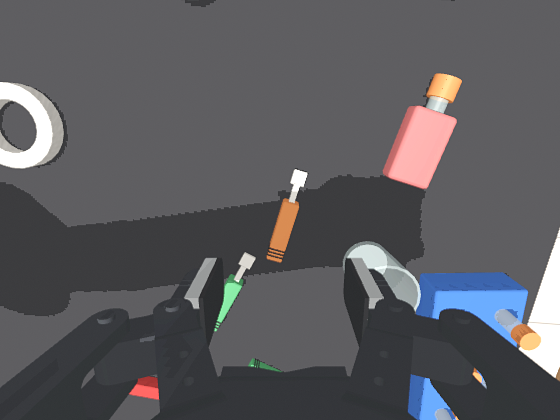

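Orange landed safely at (283,230) in the picture, with its blade at (298,180) near green's blade at (247,262). I'll take green first, since its handle end is clear.

```bash
python3 -m creep '-.94 -.48 0 .1;-.94 -.48 0 .2;-.94 -.48 0 .32;-.94 -.48 0 .32;-.94 -.48 0 .32;-.94 -.48 0 .32'
python3 - <<'E'
from h import *
f=grab('wrist');P=cloud(f);scr(f,P,50,75);save(f,'w7.png')
hsv=cv2.cvtColor(f['img'],cv2.COLOR_RGB2HSV)
m=(hsv[...,1]<60)&(hsv[...,2]>100)&(P[...,2]<.03)&(P[...,2]>.004)&(np.hypot(P[...,0]-.59,P[...,1]+.31)<.035);print('white',m.sum(),np.nanmean(P[m],0))
E
python3 d.py .555 -.39 .005 67
```

```text
time_s: 21.18
tcp_pos: [0.5497, -0.4031, 0.2184]
orientation: [0.831, 0.557, 0.001, -0.001]
ft_force: [0.9, 0.7, 0.7]
width: 0.652
finger_force: 0.0
[356 198  37  14 459] rect ((630.6865844726562, -464.80975341796875), (16.466814041137695, 38.759178161621094), 66.18568420410156) z [0.0065 0.0135 0.0149]
white 374 [ 0.59000656 -0.31086124  0.01226103]
shift [ 6.700e-02 -1.000e-03  1.069e+00] turn 0.008 tcp [ 0.55   -0.4028  0.2187] yaw 67.7 tilt [ 0.     0.002 -1.   ] j [ 1.19  0.72 -0.95  1.46  0.6   1.27 -0.21] t 21.2 F [1.2 0.5 0.1] w 0.65 g 0.0
```

View pics/w7.png

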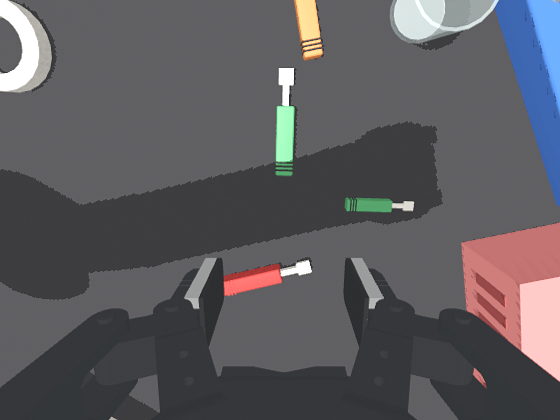

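Run:
```python
from h import *
f=grab('wrist');P=cloud(f);scr(f,P,45,90)
```

```text
[356 198  36  14 457] rect ((630.7822265625, -463.2215270996094), (13.320638656616211, 37.809791564941406), 65.74698638916016) z [0.0063 0.0136 0.0149]
```

```bash
sed -i 's/>110)&(hsv\[...,2\]>50)&(P/>75)\&(hsv[...,2]>50)\&(P/' h.py; sed -i 's/>110)/>75)/' tilt.py
python3 - <<'E'
from h import *
f=grab('wrist');P=cloud(f);scr(f,P,45,90);print(cv2.cvtColor(f['img'],cv2.COLOR_RGB2HSV)[140,285],P[77,286],P[172,285])
E
```

```text
[ 275  105   19   57 1008] rect ((570.2252807617188, -355.455810546875), (55.18477249145508, 19.209318161010742), 67.35968780517578) z [0.0171 0.0188 0.0202]
  top ((570.2548828125, -355.63946533203125), (55.28633117675781, 17.897930145263672), 66.02214813232422)
[344 197  48  15 607] rect ((625.1852416992188, -462.80853271484375), (17.058462142944336, 49.612178802490234), 66.18024444580078) z [0.0037 0.0134 0.0148]
[ 69  89 253] [ 0.59243462 -0.30634507  0.01293957] [ 0.55638904 -0.39183863  0.01887831]
```

```bash
python3 d.py .5556 -.390 .004 66.8
python3 -m creep '.07 0 .4 .01;.07 0 .7 .01;.07 0 .95 .01;.07 0 1 .01;.07 0 1 .01;.07 0 1 .01' 0 20
python3 d.py .5556 -.390 .004 66.8
```

```text
shift [7.200e-02 1.000e-03 1.075e+00] turn 0.01 tcp [ 0.5499 -0.4035  0.2189] yaw 67.7 tilt [ 0.     0.001 -1.   ] j [ 1.19  0.72 -0.95  1.46  0.6   1.27 -0.21] t 21.3 F [ 0.2  0.3 -1. ] w 0.652 g 0.0
time_s: 22.08
tcp_pos: [0.5565, -0.3941, 0.0223]
orientation: [0.836, 0.549, 0.001, 0.002]
ft_force: [0.7, 0.4, -0.2]
width: 0.499
finger_force: 0.0
shift [ 0.017 -0.013  0.091] turn -0.003 tcp [ 0.5565 -0.3941  0.0223] yaw 66.6 tilt [ 0.004 -0.002 -1.   ] j [ 1.1   0.92 -0.81  1.58  0.77  0.97 -0.36] t 22.1 F [ 0.7  0.4 -0.2] w 0.499 g 0.0
```

```bash
python3 -m creep '.015 -.01 .085 0;.015 -.01 .085 0;.015 -.01 .085 0'
python3 -m creep '0 0 0 0;0 0 0 0;0 0 0 0;0 0 0 0' 1 20
python3 -m creep '0 0 -.3 0;0 0 -.6 0;0 0 -.9 0;0 0 -1 0;0 0 -1 0;0 0 -1 0'
python3 d.py .5552 .1356 .205 100.7
```

```text
time_s: 22.45
tcp_pos: [0.5533, -0.3899, 0.0021]
orientation: [0.836, 0.549, -0.0, 0.0]
ft_force: [-0.3, 0.5, 0.4]
width: 0.503
finger_force: 0.0
time_s: 22.95
tcp_pos: [0.5537, -0.3901, 0.0023]
orientation: [0.836, 0.549, 0.0, 0.0]
ft_force: [-0.1, 0.1, 2.8]
width: 0.204
finger_force: 22.4
time_s: 23.7
tcp_pos: [0.5519, -0.3896, 0.1994]
orientation: [0.836, 0.549, -0.001, -0.002]
ft_force: [-0.4, -0.1, -1.0]
width: 0.203
finger_force: 22.1
shift [ 2.415 -1.031 -0.024] turn -0.398 tcp [ 0.5519 -0.3896  0.1994] yaw 66.5 tilt [-0.003  0.002 -1.   ] j [ 1.17  0.73 -0.94  1.49  0.61  1.23 -0.26] t 23.7 F [-0.4 -0.1 -1. ] w 0.203 g 22.1
```

```bash
python3 -m creep '.2 -.08 -.05 0;.45 -.2 -.05 0;.7 -.3 -.05 0;.8 -.34 -.05 0;.8 -.34 -.05 0'
python3 -m creep '.25 -.1 0 0;.5 -.21 0 0;.75 -.32 0 0;.8 -.34 0 0;.8 -.34 0 0'
python3 -m creep '.2 -.08 0 -.1;.45 -.2 0 -.2;.7 -.3 0 -.3;.8 -.34 0 -.398;.8 -.34 0 -.398;.8 -.34 0 -.398'
python3 d.py .5552 .1356 .2 100.7; python3 tilt.py 45 90
```

```text
time_s: 24.32
tcp_pos: [0.5541, -0.2143, 0.2106]
orientation: [0.835, 0.55, -0.001, -0.001]
ft_force: [-0.3, -0.4, -0.7]
width: 0.206
finger_force: 22.1
time_s: 24.95
tcp_pos: [0.5563, -0.0437, 0.2113]
orientation: [0.836, 0.548, -0.0, 0.0]
ft_force: [0.4, -0.3, -1.1]
width: 0.203
finger_force: 22.1
time_s: 25.7
tcp_pos: [0.5582, 0.1283, 0.2111]
orientation: [0.64, 0.768, -0.001, 0.0]
ft_force: [1.5, 0.1, -0.7]
width: 0.203
finger_force: 22.1
shift [ 0.039 -0.008  0.055] turn -0.004 tcp [0.5582 0.1283 0.2111] yaw 100.4 tilt [-0.001 -0.001 -1.   ] j [ 0.56  0.63 -1.16  1.75  0.62  1.18 -0.6 ] t 25.7 F [ 1.5  0.1 -0.7] w 0.203 g 22.1
n 6831
toolx -0.005 n 231  toolz [-0.0174 -0.0164 -0.0153] y -0.0003
toolx 0.005 n 498  toolz [-0.0176 -0.0166 -0.0156] y -0.0008
toolx 0.015 n 872  toolz [-0.0175 -0.0165 -0.0153] y -0.0004
toolx 0.025 n 1012  toolz [-0.0174 -0.0165 -0.0153] y -0.0004
toolx 0.035 n 1081  toolz [-0.0175 -0.0165 -0.0152] y 0.0000
toolx 0.045 n 1136  toolz [-0.0176 -0.0165 -0.0153] y 0.0004
toolx 0.055 n 1218  toolz [-0.0175 -0.0165 -0.0153] y 0.0008
toolx 0.065 n 782  toolz [-0.0175 -0.0163 -0.0149] y 0.0004
```

```bash
python3 -m creep '.035 -.008 .06 0;.035 -.008 .06 0;.035 -.008 .06 0' .582|egrep 'tcp|fin'
python3 -m creep '0 0 0 0;0 0 0 0' .578|egrep 'wid|fin'
python3 -m creep '0 0 0 0' .5768|egrep 'wid|fin'
python3 -m creep '0 0 0 0;0 0 0 0' .65|egrep 'wid|fin'
python3 d.py .5552 .1356 .2 100.7; python3 tilt.py 45 90
```

```text
tcp_pos: [0.5543, 0.138, 0.1998]
finger_force: 7.6
width: 0.207
finger_force: 4.3
width: 0.213
finger_force: 3.4
width: 0.203
finger_force: 22.5
shift [-0.014  0.001 -0.   ] turn 0.0 tcp [0.5544 0.1383 0.1999] yaw 100.7 tilt [ 0.  0. -1.] j [ 0.53  0.64 -1.15  1.77  0.63  1.16 -0.62] t 26.8 F [0.4 0.1 0. ] w 0.203 g 22.5
n 6813
toolx -0.005 n 232  toolz [-0.0174 -0.0164 -0.0154] y -0.0004
toolx 0.005 n 498  toolz [-0.0176 -0.0166 -0.0156] y -0.0008
toolx 0.015 n 860  toolz [-0.0176 -0.0165 -0.0154] y -0.0004
toolx 0.025 n 1021  toolz [-0.0175 -0.0165 -0.0153] y -0.0004
toolx 0.035 n 1079  toolz [-0.0175 -0.0165 -0.0153] y 0.0000
toolx 0.045 n 1124  toolz [-0.0176 -0.0165 -0.0154] y 0.0004
toolx 0.055 n 1206  toolz [-0.0175 -0.0165 -0.0153] y 0.0004
toolx 0.065 n 793  toolz [-0.0175 -0.0163 -0.015 ] y 0.0004
```

```bash
python3 -m creep '0 0 0 0' .578|egrep 'fin';python3 -m creep '0 0 0 0' .576|egrep 'fin'
python3 -m creep '0 0 0 0;0 0 0 0' .65|egrep 'wid|fin'
python3 tilt.py 45 90|tail -2
python3 -m creep '0 0 0 0' .578|egrep 'fin';python3 -m creep '0 0 0 0' .575|egrep 'fin'
python3 -m creep '0 0 0 0;0 0 0 0' .65|egrep 'wid|fin'
python3 tilt.py 45 90|tail -2
```

```text
finger_force: 4.3
finger_force: 0.1
width: 0.2
finger_force: 23.4
toolx 0.055 n 1050  toolz [-0.007  -0.0056 -0.0042] y -0.0004
toolx 0.065 n 635  toolz [-0.0054 -0.0041 -0.0027] y -0.0008
finger_force: 0.0
finger_force: 0.0
width: 0.173
finger_force: 0.0
n 0
```

Run:
```python
from h import *
f=grab('wrist');save(f,'w8.png');P=cloud(f)
scr(f,P,45,90)
```

```text
(no output)
```

View pics/w8.png

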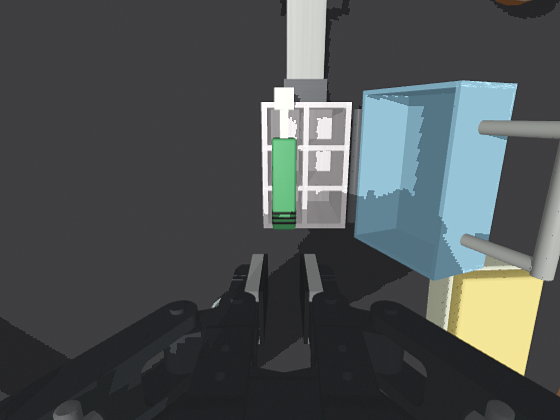

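Green lies stably on the rim with its handle at (284,180) and its blade at (284,100) toward the hasp. Easing the grip is too touchy, so I'll grip it forward on the handle and press the rear of the handle on the case's front wall edge. That will turn it blade-down in the pads.

Run:
```python
from h import *
f=grab('wrist');P=cloud(f);hsv=cv2.cvtColor(f['img'],cv2.COLOR_RGB2HSV)
m=(hsv[...,0]>=45)&(hsv[...,0]<=90)&(hsv[...,1]>75)&(P[...,2]>.085)&(P[...,2]<.12)&(np.hypot(P[...,0]-.55,P[...,1]-.16)<.1)
q=P[m];print(m.sum(),cv2.minAreaRect(q[:,:2].astype(np.float32)*1000),np.percentile(q[:,2],[5,50,95]))
ys=np.argwhere(m);
for r in (ys[:,0].min()+2,ys[:,0].max()-2): print(np.median(P[r][m[r]],0).round(4))
```

```text
1995 ((549.9041137695312, 157.22589111328125), (17.94591522216797, 69.05082702636719), 11.353374481201172) [0.09758528 0.09885322 0.10001608]
[0.544  0.1898 0.0988]
[0.5562 0.1254 0.0987]
```

```bash
python3 d.py .547 .1719 .084 101.2
python3 -m creep '.17 0 0.1 0;.17 0 .3 0;.17 0 .5 0;.17 0 .58 0;.17 0 .58 0;.17 0 .58 0' .2 20
python3 d.py .547 .1719 .084 101.2
```

```text
shift [ 0.172 -0.005  0.58 ] turn -0.005 tcp [0.5544 0.1382 0.1999] yaw 100.7 tilt [ 0. -0. -1.] j [ 0.53  0.64 -1.15  1.77  0.63  1.16 -0.62] t 28.0 F [ 0.3  0.  -0.2] w 0.176 g 0.0
time_s: 28.75
tcp_pos: [0.5491, 0.1723, 0.0854]
orientation: [0.638, 0.77, 0.001, 0.0]
ft_force: [0.4, -1.1, -0.5]
width: 0.398
finger_force: 0.0
shift [-0.    -0.011  0.007] turn -0.005 tcp [0.5491 0.1723 0.0854] yaw 100.7 tilt [ 0.002  0.001 -1.   ] j [ 0.38  0.77 -1.01  1.84  0.78  0.99 -0.78] t 28.8 F [ 0.4 -1.1 -0.5] w 0.398 g 0.0
```

```bash
python3 -m creep '0 0 0 0;0 0 0 0;0 0 0 0;0 0 0 0' 1 20|egrep 'wid|fin'
python3 -m creep '0 0 -.2 0;0 0 -.4 0;0 0 -.4 -.1;0 0 -.4 -.2;0 0 -.4 -.3;0 0 -.4 -.4;0 0 -.4 -.5;0 0 -.4 -.5'
python3 -m creep '0 0 0 -.1;0 0 0 -.2;0 0 0 -.3;0 0 0 -.4;0 0 0 -.547;0 0 0 -.547;0 0 0 -.547'
python3 d.py .5169 .1609 .12 190.7;python3 tilt.py 45 90
```

```text
width: 0.202
finger_force: 23.0
time_s: 30.25
tcp_pos: [0.5481, 0.1716, 0.164]
orientation: [0.312, 0.95, 0.0, -0.0]
ft_force: [-0.3, -0.6, -0.2]
width: 0.196
finger_force: 22.2
time_s: 31.12
tcp_pos: [0.5481, 0.1717, 0.1639]
orientation: [-0.091, 0.996, 0.0, -0.0]
ft_force: [-0.2, 0.4, -0.4]
width: 0.201
finger_force: 22.2
shift [ 0.163 -0.025  0.22 ] turn -0.003 tcp [0.5481 0.1717 0.1639] yaw -169.5 tilt [-0.  0. -1.] j [ 0.56  0.9  -1.39  1.79  0.93  1.3   0.67] t 31.1 F [-0.2  0.4 -0.4] w 0.201 g 22.2
n 5123
toolx -0.045 n 175  toolz [-0.014  -0.0131 -0.0123] y -0.0012
toolx -0.035 n 447  toolz [-0.0141 -0.0132 -0.012 ] y -0.0012
toolx -0.025 n 728  toolz [-0.0141 -0.0132 -0.0121] y -0.0012
toolx -0.015 n 745  toolz [-0.0141 -0.0132 -0.012 ] y -0.0012
toolx -0.005 n 809  toolz [-0.0142 -0.0132 -0.0122] y -0.0012
toolx 0.005 n 835  toolz [-0.0142 -0.0132 -0.0122] y -0.0012
toolx 0.015 n 928  toolz [-0.0143 -0.0132 -0.0121] y -0.0012
toolx 0.025 n 451  toolz [-0.0135 -0.0103  0.0006] y -0.0012
```

```bash
python3 -m creep '.08 -.012 .05 0;.162 -.025 .15 0;.162 -.025 .22 0;.162 -.025 .3 0;.162 -.025 .36 0;.162 -.025 .36 0'
python3 d.py .5174 .1609 .062 190.7
python3 -m creep '0 0 .03 0;0 0 .06 0;0 0 .09 0;0 0 .12 0;0 0 .12 0'
python3 tilt.py 45 90;python3 d.py .5174 .1609 .062 190.7
```

```text
time_s: 31.92
tcp_pos: [0.517, 0.1608, 0.091]
orientation: [-0.093, 0.996, 0.0, -0.001]
ft_force: [-0.1, 0.5, -0.8]
width: 0.203
finger_force: 22.2
shift [-0.002  0.     0.145] turn 0.0 tcp [0.517  0.1608 0.091 ] yaw -169.3 tilt [-0.001 -0.    -1.   ] j [ 0.56  0.95 -1.32  1.92  1.02  1.18  0.6 ] t 31.9 F [-0.1  0.5 -0.8] w 0.203 g 22.2
time_s: 32.55
tcp_pos: [0.5175, 0.1613, 0.07]
orientation: [-0.094, 0.996, -0.0, 0.001]
ft_force: [-4.7, -3.1, 16.2]
width: 0.199
finger_force: 33.8
n 5009
toolx -0.025 n 726  toolz [-0.034  -0.0326 -0.0308] y -0.0012
toolx -0.015 n 1196  toolz [-0.0317 -0.0295 -0.0274] y -0.0008
toolx -0.005 n 1169  toolz [-0.0279 -0.0257 -0.0236] y -0.0012
toolx 0.005 n 1135  toolz [-0.024  -0.0219 -0.0196] y -0.0012
toolx 0.015 n 608  toolz [-0.0204 -0.0187 -0.016 ] y -0.0024
toolx 0.025 n 175  toolz [-0.0159 -0.0141 -0.0126] y -0.0025
shift [ 0.001 -0.002  0.04 ] turn 0.001 tcp [0.5175 0.1613 0.07  ] yaw -169.2 tilt [ 0.002 -0.001 -1.   ] j [ 0.55  0.97 -1.29  1.93  1.06  1.15  0.58] t 32.6 F [-5.3 -3.8 15.7] w 0.2 g 33.8
```

```bash
python3 -m creep '.08 0 0 0;.08 0 .03 0;.08 0 .06 0;.08 0 .09 0;.08 0 .11 0;.08 0 .11 0'
python3 tilt.py 45 90;python3 d.py .5174 .1609 .062 190.7
```

```text
time_s: 33.35
tcp_pos: [0.5022, 0.1587, 0.0466]
orientation: [-0.094, 0.996, 0.0, 0.001]
ft_force: [-3.6, -0.0, 8.1]
width: 0.2
finger_force: 41.4
n 6065
toolx -0.015 n 1190  toolz [-0.0449 -0.042  -0.0389] y -0.0008
toolx -0.005 n 1721  toolz [-0.039  -0.0346 -0.0301] y -0.0012
toolx 0.005 n 1520  toolz [-0.0298 -0.0253 -0.0206] y -0.0012
toolx 0.015 n 1344  toolz [-0.0204 -0.0158 -0.0112] y -0.0012
toolx 0.025 n 290  toolz [-0.0115 -0.0098 -0.0081] y -0.0008
shift [-0.077 -0.004 -0.077] turn 0.001 tcp [0.5022 0.1587 0.0466] yaw -169.2 tilt [ 0.001  0.001 -1.   ] j [ 0.54  0.99 -1.27  1.97  1.1   1.11  0.54] t 33.4 F [-3.1 -0.   8.3] w 0.201 g 41.4
```

```bash
python3 -m creep '-.02 0 -.01 0;-.04 0 -.015 0;-.06 0 -.015 0;-.08 0 -.015 0;-.084 0 -.015 0;-.084 0 -.015 0'
python3 tilt.py 45 90;python3 d.py .5174 .1609 .062 190.7
```

```text
time_s: 34.15
tcp_pos: [0.5085, 0.1602, 0.0467]
orientation: [-0.096, 0.995, -0.002, -0.008]
ft_force: [-24.2, -4.5, 11.4]
width: 0.206
finger_force: 45.9
n 6177
toolx -0.015 n 481  toolz [-0.0483 -0.0466 -0.0445] y -0.0012
toolx -0.005 n 2103  toolz [-0.0453 -0.0401 -0.0344] y -0.0012
toolx 0.005 n 1697  toolz [-0.0339 -0.0286 -0.0231] y -0.0012
toolx 0.015 n 1455  toolz [-0.0224 -0.017  -0.0114] y -0.0012
toolx 0.025 n 441  toolz [-0.0119 -0.0092 -0.0069] y -0.0012
shift [-0.043 -0.005 -0.077] turn 0.003 tcp [0.5085 0.1602 0.0467] yaw -169.0 tilt [-0.016 -0.005 -1.   ] j [ 0.53  1.   -1.26  1.94  1.08  1.13  0.56] t 34.2 F [-23.5  -4.6  10.5] w 0.202 g 45.9
```

```bash
python3 -m creep '0 0 0 0;0 0 0 0;0 0 0 0' .588
python3 tilt.py 45 90;python3 d.py .5174 .1609 .062 190.7
```

```text
time_s: 34.58
tcp_pos: [0.5108, 0.1603, 0.0468]
orientation: [-0.095, 0.995, -0.001, -0.006]
ft_force: [-17.7, -2.2, 5.7]
width: 0.208
finger_force: 24.6
n 6195
toolx -0.015 n 100  toolz [-0.0506 -0.048  -0.0461] y -0.0010
toolx -0.005 n 2271  toolz [-0.0479 -0.0423 -0.0363] y -0.0012
toolx 0.005 n 1820  toolz [-0.0357 -0.0301 -0.0242] y -0.0012
toolx 0.015 n 1500  toolz [-0.0235 -0.0178 -0.0118] y -0.0012
toolx 0.025 n 504  toolz [-0.012  -0.0091 -0.0065] y -0.0012
shift [-0.032 -0.004 -0.076] turn 0.003 tcp [0.5109 0.1604 0.0468] yaw -169.1 tilt [-0.012 -0.004 -1.   ] j [ 0.53  1.   -1.26  1.94  1.08  1.13  0.56] t 34.6 F [-17.6  -2.6   6.3] w 0.207 g 24.6
```

```bash
python3 -m creep '0 0 0 0;0 0 0 0' .583|egrep 'tcp|ft|fin'; python3 tilt.py 45 90|tail -3
python3 -m creep '0 0 0 0;0 0 0 0' .580|egrep 'tcp|ft|fin'
python3 tilt.py 45 90;python3 d.py .5174 .1609 .062 190.7
```

```text
tcp_pos: [0.5136, 0.1605, 0.0472]
ft_force: [-11.6, -1.4, 2.2]
finger_force: 11.9
toolx 0.005 n 1973  toolz [-0.0381 -0.032  -0.0253] y -0.0012
toolx 0.015 n 1584  toolz [-0.0248 -0.0186 -0.0119] y -0.0010
toolx 0.025 n 551  toolz [-0.0119 -0.0087 -0.0057] y -0.0012
tcp_pos: [0.5172, 0.1608, 0.0482]
ft_force: [-4.8, -0.7, -0.5]
finger_force: 4.1
n 6190
toolx -0.005 n 1715  toolz [-0.0528 -0.0469 -0.042 ] y -0.0012
toolx 0.005 n 2226  toolz [-0.0416 -0.0348 -0.0271] y -0.0012
toolx 0.015 n 1669  toolz [-0.0261 -0.0194 -0.0118] y -0.0012
toolx 0.025 n 579  toolz [-0.0112 -0.008  -0.0045] y -0.0012
shift [-0.     0.    -0.068] turn 0.0 tcp [0.5174 0.1608 0.0484] yaw -169.3 tilt [-0.002 -0.    -1.   ] j [ 0.53  1.   -1.26  1.93  1.09  1.13  0.56] t 35.2 F [-4.5 -1.8  0.3] w 0.209 g 4.1
```

With a light grip and the rim as fulcrum it turns readily (now 57°). I'll finish the turn in the cell itself: put the blade tip in the mouth of cell 2 and move the grip over it.

```bash
python3 -m creep '.01 0 0 0;.01 0 -.1 0;.01 0 -.3 0;.01 0 -.5 0;.01 0 -.5 0;.01 0 -.5 0' .6|egrep 'tcp|ft|fin'
python3 -m creep '-.1 -.05 0 0;-.2 -.1 0 0;-.34 -.154 0 0;-.34 -.154 0 0;-.34 -.154 0 0'|egrep 'tcp|fin'
python3 tilt.py 45 90;python3 - <<'E'
from h import *
s=manip.sense();d=s['tcp_pos'][:2]-[.565,.170];a=np.radians(10.7);print('case xy',d@[np.cos(a),np.sin(a)],d@[-np.sin(a),np.cos(a)],s['tcp_pos'])
E
```

```text
tcp_pos: [0.5166, 0.1602, 0.1495]
ft_force: [0.2, -0.7, -0.6]
finger_force: 20.1
tcp_pos: [0.5874, 0.1431, 0.1481]
finger_force: 20.1
n 6162
toolx -0.005 n 1716  toolz [-0.0529 -0.0469 -0.0422] y -0.0012
toolx 0.005 n 2217  toolz [-0.0417 -0.0349 -0.0273] y -0.0012
toolx 0.015 n 1666  toolz [-0.0261 -0.0192 -0.0117] y -0.0012
toolx 0.025 n 562  toolz [-0.0111 -0.0078 -0.0046] y -0.0012
case xy 0.016942945487607997 -0.030378976898204922 [0.58728872 0.14329497 0.1483123 ]
```

```bash
python3 -m creep '0 0 .1 0;0 0 .2 0;0 0 .28 0;0 0 .28 0;0 0 .28 0'|egrep 'tcp|ft|fin'
python3 -m creep '.02 0 0 0;.04 0 0 0;.06 0 0 0;.08 0 0 0;.1 0 0 0;.1 0 0 0' .585|egrep 'tcp|ft|fin'
python3 tilt.py 45 90
```

```text
tcp_pos: [0.5887, 0.1432, 0.0931]
ft_force: [-0.1, -0.2, -0.1]
finger_force: 20.2
tcp_pos: [0.5694, 0.1393, 0.0935]
ft_force: [4.5, 0.9, 2.1]
finger_force: 17.4
n 5846
toolx -0.005 n 1397  toolz [-0.0566 -0.0496 -0.0447] y -0.0012
toolx 0.005 n 2658  toolz [-0.0448 -0.0357 -0.0249] y -0.0012
toolx 0.015 n 1768  toolz [-0.0234 -0.0141 -0.0034] y -0.0012
```

```bash
python3 -m creep '.02 0 0 0;.04 0 0 0;.06 0 0 0;.08 0 0 0;.08 0 0 0' .585|egrep 'tcp|ft|fin'
python3 tilt.py 45 90 w9.png; python3 d.py .5552 .1356 .084 190.7
```

```text
tcp_pos: [0.5523, 0.136, 0.0926]
ft_force: [2.2, 1.0, 1.3]
finger_force: 17.1
n 4980
toolx -0.005 n 29  toolz [-0.0632 -0.0617 -0.0384] y -0.0003
toolx 0.005 n 4460  toolz [-0.0621 -0.0395 -0.0127] y -0.0012
toolx 0.015 n 491  toolz [-0.0114 -0.0042  0.0008] y -0.0008
shift [-0.014 -0.004  0.043] turn 0.001 tcp [0.5523 0.1359 0.0926] yaw -169.3 tilt [-0.002 -0.001 -1.   ] j [ 0.59  0.98 -1.31  1.85  1.03  1.21  0.68] t 38.8 F [1.7 0.3 1. ] w 0.21 g 17.1
```

View pics/w9.png

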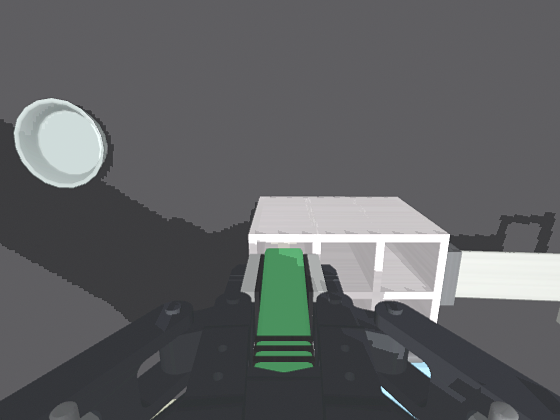

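Green stands nearly upright over cell 2, with its handle at (285,300) in the picture. I'll turn it the last 15° and then centre it.

```bash
python3 -m creep '.02 0 0 0;.04 0 0 0;.06 0 0 0;.075 0 0 0;.075 0 0 0' .585|egrep 'tcp|ft|fin'
python3 -m creep '-.02 0 0 0;-.05 0 0 0;-.08 0 0 0;-.08 0 0 0' .6|egrep 'tcp|ft|fin'
python3 tilt.py 45 90; python3 d.py .5552 .1356 .084 190.7
```

```text
tcp_pos: [0.5382, 0.1333, 0.0929]
ft_force: [4.1, 0.7, 1.5]
finger_force: 17.1
tcp_pos: [0.5545, 0.1366, 0.0928]
ft_force: [-0.3, 0.5, -0.9]
finger_force: 20.1
n 4738
toolx 0.005 n 4690  toolz [-0.0655 -0.0466 -0.006 ] y -0.0011
toolx 0.015 n 33  toolz [-0.0756 -0.0749 -0.0736] y -0.0014
shift [-0.004 -0.006  0.044] turn 0.0 tcp [0.5541 0.1366 0.0927] yaw -169.3 tilt [-0.001  0.    -1.   ] j [ 0.59  0.98 -1.31  1.84  1.03  1.21  0.68] t 39.9 F [-0.2  0.4 -0.1] w 0.207 g 20.1
```

```bash
python3 -m creep '0 0 .02 0;0 0 .045 0;0 0 .045 0;0 0 .045 0'|egrep 'tcp|ft|fin'
python3 -m creep '0 0 0 0;0 0 0 0;0 0 0 0;0 0 0 0' .35|egrep 'tcp|wid|ft|fin'
python3 -m creep '0 0 -.3 0;0 0 -.6 0;0 0 -.8 0;0 0 -.8 0;.2 0 -.8 0;.2 0 -.8 0' |egrep 'tcp|ft|fin'
python3 - <<'E'
from h import *
f=grab('wrist');P=cloud(f);hsv=cv2.cvtColor(f['img'],cv2.COLOR_RGB2HSV);save(f,'w10.png')
m=(hsv[...,0]>=45)&(hsv[...,0]<=90)&(hsv[...,1]>75)&(np.hypot(P[...,0]-.555,P[...,1]-.136)<.1)
print(m.sum(),np.percentile(P[m],[2,50,98],axis=0).round(4))
E
```

```text
tcp_pos: [0.5541, 0.1364, 0.0839]
ft_force: [0.6, -0.3, 0.0]
finger_force: 20.1
tcp_pos: [0.5542, 0.1364, 0.084]
ft_force: [0.6, -0.4, 0.4]
width: 0.325
finger_force: 0.0
tcp_pos: [0.5122, 0.1281, 0.2427]
ft_force: [0.6, -0.5, -1.0]
finger_force: 0.0
402 [[0.5367 0.1251 0.0892]
 [0.5445 0.1334 0.1094]
 [0.5539 0.1418 0.1114]]
```

Green stands on the floor of cell 2 (its top is at 110 mm). Now orange.

```bash
python3 -m creep '0 -.25 0 .12;0 -.5 0 .24;0 -.75 0 .36;0 -.99 0 .48;0 -.99 0 .6;0 -.99 0 .72;0 -.99 0 .84;0 -.99 0 .95' -.3|egrep 'tcp'
python3 d.py .622 -.31 .23 78
```

```text
tcp_pos: [0.5522, -0.0661, 0.2433]
shift [-1.267 -0.061  0.066] turn 0.358 tcp [ 0.5522 -0.0661  0.2433] yaw 108.7 tilt [-0.  0. -1.] j [ 0.96  0.58 -1.22  1.76  0.58  1.22 -0.09] t 42.7 F [-0.3  0.4 -0.1] w 0.653 g 0.0
```

```bash
python3 -m creep '-.3 -.02 .03 .1;-.6 -.04 .05 .2;-.9 -.06 .06 .3;-.98 -.06 .06 .36;-.98 -.06 .06 .36;-.98 -.06 .06 .36'|egrep 'tcp'
python3 - <<'E'
from h import *
f=grab('wrist');P=cloud(f);scr(f,P,4,19)
hsv=cv2.cvtColor(f['img'],cv2.COLOR_RGB2HSV)
E
python3 d.py .622 -.31 .23 78
```

```text
tcp_pos: [0.6046, -0.2528, 0.2315]
[300 154  18  56 715] rect ((631.8326416015625, -259.9989013671875), (60.196353912353516, 20.121530532836914), 78.36100769042969) z [0.004  0.0186 0.0199]
  top ((630.9951171875, -259.8402099609375), (60.26561737060547, 18.14754867553711), 78.05403900146484)
shift [-0.264  0.143  0.009] turn 0.005 tcp [ 0.6046 -0.2526  0.2318] yaw 78.4 tilt [-0.     0.001 -1.   ] j [ 1.    0.68 -1.    1.52  0.59  1.26 -0.28] t 43.5 F [ 0.3  1.  -0.3] w 0.65 g 0.0
```

```bash
python3 d.py .6331 -.250 .003 78.1
python3 -m creep '.04 .137 .3 0;.04 .137 .6 0;.04 .137 .9 0;.04 .137 1 0;.04 .137 1 0;.04 .137 1 0' 0 20|egrep tcp
python3 d.py .6331 -.250 .003 78.1
```

```text
shift [0.04  0.138 1.144] turn 0.003 tcp [ 0.6046 -0.2526  0.2318] yaw 78.4 tilt [-0.     0.001 -1.   ] j [ 1.    0.68 -1.    1.52  0.59  1.26 -0.28] t 43.5 F [ 0.3  1.  -0.3] w 0.65 g 0.0
tcp_pos: [0.6352, -0.2525, 0.0351]
shift [ 0.01  -0.014  0.161] turn 0.001 tcp [ 0.6352 -0.2525  0.0351] yaw 78.2 tilt [ 0.004 -0.001 -1.   ] j [ 0.88  0.92 -0.84  1.57  0.78  1.   -0.4 ] t 44.3 F [-0.5 -0.2  0.2] w 0.498 g 0.0
```

```bash
python3 -m creep '0 0 .1 0;0 0 .145 0;0 0 .145 0;0 0 .145 0'|egrep 'tcp|ft'
python3 -m creep '0 0 0 0;0 0 0 0;0 0 0 0;0 0 0 0' 1 20|egrep 'tcp|fin'
python3 -m creep '0 0 -.3 0;0 0 -.6 0;0 0 -.8 0;0 0 -.9 0;0 0 -.9 0;0 0 -.9 0'|egrep 'tcp|fin'
python3 tilt.py 4 19;python3 d.py .5010 .1585 .12 190.7
```

```text
tcp_pos: [0.6331, -0.2525, 0.003]
ft_force: [0.6, -0.8, 1.0]
tcp_pos: [0.6334, -0.2526, 0.0035]
finger_force: 22.3
tcp_pos: [0.6315, -0.2527, 0.1805]
finger_force: 21.9
n 5468
toolx -0.045 n 177  toolz [-0.0164 -0.0155 -0.0146] y -0.0004
toolx -0.035 n 501  toolz [-0.0165 -0.0156 -0.0145] y -0.0003
toolx -0.025 n 752  toolz [-0.0165 -0.0155 -0.0144] y -0.0003
toolx -0.015 n 792  toolz [-0.0165 -0.0155 -0.0144] y -0.0003
toolx -0.005 n 837  toolz [-0.0166 -0.0155 -0.0145] y -0.0003
toolx 0.005 n 926  toolz [-0.0168 -0.0155 -0.0145] y -0.0003
toolx 0.015 n 896  toolz [-0.0165 -0.0155 -0.0143] y 0.0001
toolx 0.025 n 587  toolz [-0.0159 -0.0128 -0.0012] y 0.0001
shift [ 1.877 -1.06   0.306] turn 0.785 tcp [ 0.6315 -0.2526  0.1803] yaw 78.1 tilt [-0.004  0.001 -1.   ] j [ 0.94  0.77 -0.95  1.5   0.64  1.22 -0.32] t 46.1 F [-0.1 -0.4 -0.2] w 0.204 g 21.9
```

```bash
python3 -m creep '.25 -.14 0 0;.5 -.28 0 0;.75 -.42 0 0;.94 -.54 0 0;.94 -.54 0 0;.94 -.54 0 0'|egrep 'tcp'
python3 -m creep '.25 -.14 0 -.1;.5 -.28 0 -.2;.75 -.42 0 -.3;.94 -.54 0 -.4;.94 -.54 0 -.5;.94 -.54 0 -.6;.94 -.54 0 -.7;.94 -.54 0 -.8'|egrep 'tcp'
python3 -m creep '0 0 0 -.12;0 0 0 -.24;0 0 0 -.36;0 0 0 -.48;0 0 0 -.51;0 0 0 -.51;0 0 0 -.51'|egrep 'tcp'
python3 d.py .5003 .1679 .09 190.7;python3 tilt.py 4 19|tail -4
```

```text
tcp_pos: [0.5655, -0.0472, 0.1818]
tcp_pos: [0.4998, 0.158, 0.182]
tcp_pos: [0.4992, 0.159, 0.1824]
shift [-0.014  0.043  0.462] turn -0.002 tcp [0.4992 0.159  0.1824] yaw -169.4 tilt [-0.001 -0.    -1.   ] j [ 0.64  0.83 -1.46  1.9   0.87  1.27  0.66] t 48.7 F [ 0.1  0.6 -0.2] w 0.202 g 21.9
toolx -0.005 n 838  toolz [-0.0165 -0.0154 -0.0144] y -0.0012
toolx 0.005 n 880  toolz [-0.0164 -0.0155 -0.0145] y -0.0012
toolx 0.015 n 453  toolz [-0.0746 -0.0155 -0.014 ] y -0.0033
toolx 0.025 n 434  toolz [-0.0153 -0.0113 -0.0011] y -0.0012
```

```bash
python3 -m creep '-.014 .043 .2 0;-.014 .043 .4 0;-.014 .043 .46 0;-.014 .043 .46 0;-.014 .043 .46 0' .588|egrep 'tcp|fin'
python3 -m creep '0 0 .03 0;0 0 .06 0;0 0 .09 0;0 0 .12 0;0 0 .15 0;0 0 .18 0;0 0 .19 0;0 0 .19 0'|egrep 'tcp|ft|fin'
python3 tilt.py 4 19; python3 d.py .5160 .1708 .052 190.7
```

```text
tcp_pos: [0.5009, 0.1693, 0.0924]
finger_force: 13.5
tcp_pos: [0.5, 0.1691, 0.0527]
ft_force: [-1.6, 0.7, 3.3]
finger_force: 18.0
n 5009
toolx -0.015 n 1455  toolz [-0.0415 -0.0369 -0.0329] y -0.0012
toolx -0.005 n 1654  toolz [-0.033  -0.0282 -0.0231] y -0.0012
toolx 0.005 n 1395  toolz [-0.023  -0.0184 -0.0134] y -0.0012
toolx 0.015 n 466  toolz [-0.0748 -0.0116 -0.0053] y -0.0038
toolx 0.025 n 39  toolz [-0.0026 -0.0018 -0.0008] y -0.0008
shift [-0.08  -0.007  0.004] turn 0.0 tcp [0.5    0.1691 0.0527] yaw -169.3 tilt [ 0.     0.001 -1.   ] j [ 0.52  0.96 -1.25  1.97  1.07  1.09  0.54] t 50.4 F [-1.3 -0.3  3.3] w 0.209 g 18.0
```

```bash
python3 -m creep '-.015 0 0 0;-.03 0 0 0;-.045 0 0 0;-.06 0 0 0;-.078 0 0 0;-.078 0 0 0' .583|egrep 'tcp|ft|fin'
python3 tilt.py 4 19
```

```text
tcp_pos: [0.5112, 0.1707, 0.0511]
ft_force: [-9.9, -2.4, 1.7]
finger_force: 11.0
n 4738
toolx -0.015 n 199  toolz [-0.0501 -0.0488 -0.0472] y -0.0008
toolx -0.005 n 2062  toolz [-0.0486 -0.0397 -0.0331] y -0.0012
toolx 0.005 n 1912  toolz [-0.0326 -0.0256 -0.0178] y -0.0012
toolx 0.015 n 513  toolz [-0.0175 -0.0143 -0.0031] y -0.0042
toolx 0.025 n 52  toolz [-0.      0.0026  0.004 ] y -0.0029
```

```bash
python3 -m creep '0 0 0 0;0 0 0 0;0 0 0 0' .580|egrep 'tcp|ft|fin'
python3 tilt.py 4 19
python3 -m creep '.01 0 0 0;.01 0 0 0;.01 0 -.2 0;.01 0 -.4 0;.01 0 -.5 0;.01 0 -.5 0;.01 0 -.5 0' .6|egrep 'tcp|fin'
python3 - <<'E'
from h import *
s=manip.sense();d=s['tcp_pos'][:2]-[.565,.170];a=np.radians(10.7);print('case xy',d@[np.cos(a),np.sin(a)],d@[-np.sin(a),np.cos(a)],s['tcp_pos'])
E
```

```text
tcp_pos: [0.5147, 0.1713, 0.0524]
ft_force: [-5.2, -0.8, -0.7]
finger_force: 3.8
n 4722
toolx -0.005 n 1799  toolz [-0.0525 -0.043  -0.0369] y -0.0012
toolx 0.005 n 2178  toolz [-0.0366 -0.0286 -0.0196] y -0.0012
toolx 0.015 n 680  toolz [-0.0237 -0.0154 -0.0033] y -0.0033
toolx 0.025 n 61  toolz [0.0005 0.0033 0.0047] y -0.0027
tcp_pos: [0.513, 0.1706, 0.1516]
finger_force: 20.0
case xy -0.051033895327576996 0.01024158021062995 [0.51295192 0.17058822 0.15162201]
```

```bash
python3 -m creep '-.1 .04 0 0;-.2 .08 0 0;-.325 .114 0 0;-.325 .114 0 0;-.325 .114 0 0'|egrep 'tcp|fin'
python3 -m creep '0 0 .08 0;0 0 .16 0;0 0 .233 0;0 0 .233 0;0 0 .233 0'|egrep 'tcp|ft|fin'
python3 -m creep '.03 0 0 0;.06 0 0 0;.09 0 0 0;.12 0 0 0;.15 0 0 0;.17 0 0 0;.17 0 0 0' .585|egrep 'tcp|ft|fin'
python3 tilt.py 4 19;  python3 d.py .5433 .1985 .1 190.7
```

```text
tcp_pos: [0.5716, 0.2055, 0.1516]
finger_force: 20.0
tcp_pos: [0.573, 0.2061, 0.1065]
ft_force: [-0.4, 0.8, 0.8]
finger_force: 20.0
tcp_pos: [0.5387, 0.1992, 0.1061]
ft_force: [1.2, 0.9, -0.1]
finger_force: 16.4
n 5278
toolx -0.005 n 1116  toolz [-0.059  -0.0573 -0.0514] y -0.0011
toolx 0.005 n 4052  toolz [-0.0512 -0.029   0.0013] y -0.0012
toolx 0.015 n 110  toolz [-0.0757  0.0054  0.008 ] y -0.0015
shift [-0.022 -0.008  0.03 ] turn 0.001 tcp [0.5388 0.1992 0.106 ] yaw -169.3 tilt [-0.001 -0.001 -1.   ] j [ 0.46  0.94 -1.29  1.83  0.98  1.2   0.6 ] t 54.7 F [ 0.7  0.3 -0. ] w 0.211 g 16.4
```

```bash
python3 -m creep '.02 0 0 0;.04 0 0 0;.055 0 0 0;.055 0 0 0' .585|egrep 'tcp|ft|fin'
python3 -m creep '-.02 0 0 0;-.05 0 0 0;-.076 0 0 0;-.076 0 0 0' .6|egrep 'tcp|ft|fin'
python3 tilt.py 4 19;  python3 d.py .5433 .1985 .1 190.7
```

```text
tcp_pos: [0.5284, 0.1974, 0.1063]
ft_force: [2.3, 1.2, 0.8]
finger_force: 16.5
tcp_pos: [0.5439, 0.2004, 0.1062]
ft_force: [-0.2, 0.7, -1.4]
finger_force: 20.1
n 4993
toolx -0.005 n 570  toolz [-0.0593 -0.0585 -0.0576] y -0.0011
toolx 0.005 n 4383  toolz [-0.0587 -0.0363  0.0024] y -0.0012
toolx 0.015 n 40  toolz [-0.0755 -0.0748 -0.0738] y -0.0007
shift [ 0.003 -0.009  0.031] turn 0.0 tcp [0.5436 0.2004 0.1062] yaw -169.3 tilt [-0.  0. -1.] j [ 0.46  0.94 -1.29  1.81  0.98  1.2   0.61] t 55.8 F [-1.3 -0.3 -0.8] w 0.211 g 20.1
```

```bash
python3 -m creep '.015 0 .03 0;.015 0 .06 0;.015 0 .09 0;.015 0 .11 0;.015 0 .11 0;.015 0 .11 0'|egrep 'tcp|ft|fin'
python3 -m creep '0 0 0 0;0 0 0 0;0 0 0 0;0 0 0 0' .35|egrep 'tcp|wid|ft|fin'
python3 -m creep '0 0 -.3 0;0 0 -.6 0;0 0 -.8 0;0 0 -.8 0;.3 0 -.8 0;.3 0 -.8 0;.3 0 -.8 0' |egrep 'tcp|ft|fin'
python3 - <<'E'
from h import *
f=grab('wrist');P=cloud(f);hsv=cv2.cvtColor(f['img'],cv2.COLOR_RGB2HSV);save(f,'w11.png')
a=np.radians(10.7);Rm=np.array([[np.cos(a),np.sin(a)],[-np.sin(a),np.cos(a)]])
for lo,hi in((45,90),(4,19)):
    m=(hsv[...,0]>=lo)&(hsv[...,0]<=hi)&(hsv[...,1]>75)&(np.hypot(P[...,0]-.555,P[...,1]-.16)<.1)&(P[...,2]>.1)
    q=P[m];q[:,:2]=(q[:,:2]-[.565,.17])@Rm.T;print(m.sum(),np.percentile(q,[2,50,98],axis=0).round(4))
E
```

```text
tcp_pos: [0.5408, 0.1998, 0.0845]
ft_force: [-0.1, -0.2, -0.1]
finger_force: 20.1
tcp_pos: [0.5407, 0.1997, 0.0844]
ft_force: [1.0, -0.4, -0.3]
width: 0.326
finger_force: 0.0
tcp_pos: [0.482, 0.1878, 0.2437]
ft_force: [-0.0, 0.2, -0.2]
finger_force: 0.0
385 [[-0.0341 -0.0332  0.1038]
 [-0.027  -0.0249  0.1096]
 [-0.0181 -0.0162  0.1119]]
362 [[-0.0198  0.0239  0.1015]
 [-0.0143  0.0313  0.1102]
 [-0.0026  0.0414  0.1119]]
```

View pics/w11.png

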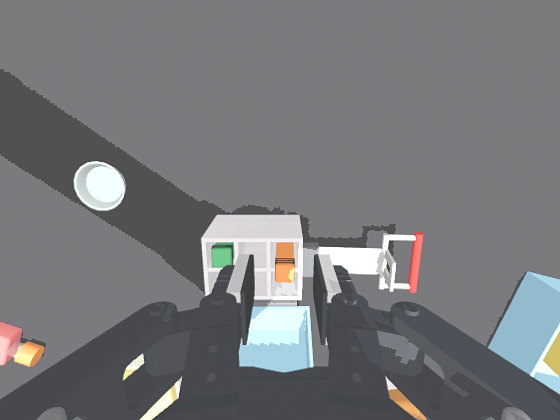

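Both scrapers stand in their cells, green at (222,257) and orange at (286,262), with tops at 110 mm. Green leans forward enough that the lid might catch it, so I'll nudge it back with closed fingers.

```bash
python3 -m creep '-.03 -.15 0 0;-.03 -.305 0 0;-.03 -.305 .25 0;-.03 -.305 .5 0;-.03 -.305 .7 0;-.03 -.305 .755 0;-.03 -.305 .755 0;-.03 -.305 .755 0' 1 20|egrep 'tcp|ft'
python3 -m creep '-.05 0 0 0;-.1 0 0 0;-.13 0 0 0;-.16 0 0 0;-.18 0 0 0;-.18 0 0 0'|egrep 'tcp|ft'
python3 -m creep '.1 0 -.1 0;.2 0 -.4 0;.3 0 -.75 0;.3 0 -.75 0;.3 0 -.75 0'|egrep 'tcp|ft'
python3 - <<'E'
from h import *
f=grab('wrist');P=cloud(f);hsv=cv2.cvtColor(f['img'],cv2.COLOR_RGB2HSV)
a=np.radians(10.7);Rm=np.array([[np.cos(a),np.sin(a)],[-np.sin(a),np.cos(a)]])
for lo,hi in((45,90),(4,19)):
    m=(hsv[...,0]>=lo)&(hsv[...,0]<=hi)&(hsv[...,1]>75)&(np.hypot(P[...,0]-.555,P[...,1]-.16)<.1)&(P[...,2]>.1)
    q=P[m]
    if m.any(): q[:,:2]=(q[:,:2]-[.565,.17])@Rm.T;print(m.sum(),np.percentile(q,[2,50,98],axis=0).round(4))
s=manip.sense();print((s['tcp_pos'][:2]-[.565,.17])@Rm.T)
E
```

```text
tcp_pos: [0.5003, 0.1305, 0.0949]
ft_force: [0.1, 0.3, 0.1]
tcp_pos: [0.5345, 0.1365, 0.0933]
ft_force: [0.2, 0.8, 0.1]
tcp_pos: [0.4756, 0.1247, 0.2436]
ft_force: [-0.2, -0.1, 0.4]
140 [[-0.0928  0.0079  0.1004]
 [-0.019   0.0291  0.1063]
 [-0.0035  0.0399  0.3046]]
[-0.09655955 -0.02826072]
```

```bash
python3 -m creep '0 0 -.2 .12;0 .07 -.38 .24;-.2 .14 -.38 .36;-.4 .14 -.38 .48;-.6 .14 -.38 .6;-.6 .14 -.38 .72;-.6 .14 -.38 .84;-.6 .14 -.38 .96' 0 |egrep 'tcp'
python3 -m creep '0 0 0 .087;0 0 0 .087;0 0 0 .087'|egrep 'tcp'
python3 - <<'E'
from h import *
f=grab('wrist');P=cloud(f);hsv=cv2.cvtColor(f['img'],cv2.COLOR_RGB2HSV);save(f,'w12.png')
a=np.radians(10.7);Rm=np.array([[np.cos(a),np.sin(a)],[-np.sin(a),np.cos(a)]])
Q=P.copy();Q[...,:2]=(P[...,:2]-[.565,.17])@Rm.T
for lo,hi in((45,90),(4,19)):
    m=(hsv[...,0]>=lo)&(hsv[...,0]<=hi)&(hsv[...,1]>75)&(abs(Q[...,0])<.06)&(abs(Q[...,1])<.07)&(Q[...,2]>.1)&(Q[...,2]<.13)
    if m.any(): print(m.sum(),np.percentile(Q[m],[2,50,98],axis=0).round(4))
m=(abs(Q[...,0]-.115)<.03)&(abs(Q[...,1])<.025)&(Q[...,2]>.165)&(Q[...,2]<.21);print('bar',m.sum(),np.percentile(Q[m],[2,50,98],axis=0).round(4) if m.any() else 0)
E
python3 d.py .679 .192 .169 100.7
```

```text
tcp_pos: [0.5877, 0.1746, 0.3165]
tcp_pos: [0.5879, 0.1749, 0.318]
268 [[-0.0333 -0.0415  0.1046]
 [-0.0241 -0.0323  0.1096]
 [-0.0159 -0.0246  0.1121]]
304 [[-0.0182  0.0246  0.1054]
 [-0.0097  0.0331  0.1107]
 [-0.0014  0.0418  0.1124]]
bar 719 [[ 0.1091 -0.0239  0.1899]
 [ 0.1126  0.0011  0.1942]
 [ 0.1183  0.0242  0.196 ]]
shift [-0.002  0.464  0.746] turn 0.002 tcp [0.588  0.1749 0.3183] yaw 100.9 tilt [-0.001 -0.    -1.   ] j [ 0.36  0.51 -1.    1.53  0.43  1.34 -0.48] t 61.8 F [0.2 0.7 0.1] w 0.499 g 0.0
```

Both still stand in their cells. Gripping the lid bar and closing.

```bash
python3 -m creep '0 .25 0 0;0 .45 .2 0;0 .452 .45 0;0 .452 .65 0;0 .452 .735 0;0 .452 .735 0;0 .452 .735 0'|egrep 'tcp|ft'
python3 -m creep '0 0 0 0;0 0 0 0;0 0 0 0;0 0 0 0' 1 30|egrep 'tcp|ft|wid|fin'
python3 -m creep '0 -.135 -.066 0;0 -.295 -.102 0;0 -.458 -.097 0;0 -.614 -.053 0;0 -.755 .03 0;0 -.755 .03 0'|egrep 'tcp|ft|fin'
python3 -m creep '0 -.06 .06 0;0 -.117 .115 0;0 -.165 .185 0;0 -.202 .254 0;0 -.235 .347 0;0 -.249 .41 0;0 -.249 .42 0;0 -.249 .42 0'
python3 d.py .4795 .1545 .083 100.7
```

```text
tcp_pos: [0.678, 0.1926, 0.1745]
ft_force: [-0.0, 0.3, -0.8]
tcp_pos: [0.678, 0.1923, 0.1736]
ft_force: [2.3, 0.7, 5.1]
width: 0.105
finger_force: 29.5
tcp_pos: [0.5254, 0.1633, 0.1653]
ft_force: [-7.2, 0.2, 4.8]
finger_force: 31.6
time_s: 64.9
tcp_pos: [0.4802, 0.1548, 0.0828]
orientation: [0.638, 0.77, -0.0, 0.0]
ft_force: [-3.2, 0.0, 11.2]
width: 0.101
finger_force: 34.2
shift [-0.001 -0.004 -0.001] turn 0.0 tcp [0.4802 0.1548 0.0828] yaw 100.7 tilt [ 0.    -0.001 -1.   ] j [ 0.34  0.6  -0.89  2.02  0.63  0.83 -0.72] t 64.9 F [-3.2  0.  11.2] w 0.101 g 34.2
```

```bash
python3 -m creep '0 0 .02 0;0 0 .025 0;0 0 .025 0'|egrep 'ft|tcp'
python3 -m creep '0 0 0 0;0 0 0 0;0 0 -.2 0;0 0 -.5 0;0 0 -.9 0;0 0 -1 0;0 0 -1 0;0 0 -1 0' 0|egrep 'tcp'
python3 - <<'E'
from h import *
f=grab('wrist');P=cloud(f)
a=np.radians(10.7);Rm=np.array([[np.cos(a),np.sin(a)],[-np.sin(a),np.cos(a)]])
Q=P.copy();Q[...,:2]=(P[...,:2]-[.565,.17])@Rm.T
for x in(-.035,0,.035):
  m=(abs(Q[...,0]-x)<.004)&(abs(Q[...,1])<.04)&(Q[...,2]<.15)
  if m.any(): print(x,m.sum(),np.median(Q[m],0).round(4))
m=(abs(Q[...,0]+.087)<.02)&(abs(Q[...,1])<.03)&(Q[...,2]>.09)&(Q[...,2]<.13);print('bar',np.percentile(Q[m],[5,50,95],axis=0).round(4))
hsv=cv2.cvtColor(f['img'],cv2.COLOR_RGB2HSV)
m=((hsv[...,0]<8)|(hsv[...,0]>172))&(hsv[...,1]>120)&(abs(Q[...,0])<.06)&(abs(Q[...,1]-.17)<.04)
if m.any(): print('hasp',m.sum(),np.percentile(Q[m],[3,50,97],axis=0).round(4))
E
python3 d.py .5330 .337 .3 10.7
```

```text
tcp_pos: [0.4803, 0.1551, 0.0801]
ft_force: [-11.2, -4.7, 35.9]
tcp_pos: [0.4795, 0.1537, 0.2763]
-0.035 1080 [-0.035  -0.0003  0.1254]
0 752 [0.     0.0017 0.1259]
0.035 759 [0.035  0.0027 0.1259]
bar [[-0.0914 -0.028   0.1047]
 [-0.0866  0.0004  0.1071]
 [-0.0826  0.0272  0.1087]]
hasp 618 [[-0.0317  0.1665  0.0636]
 [-0.0007  0.1691  0.0673]
 [ 0.0309  0.1723  0.0693]]
shift [ 0.85   0.435 -0.122] turn -1.047 tcp [0.479  0.1537 0.2759] yaw 100.7 tilt [-0.002 -0.001 -1.   ] j [ 0.57  0.34 -1.12  1.84  0.33  1.17 -0.48] t 66.3 F [-0.2 -0.1  0.3] w 0.495 g 0.0
```

```bash
python3 -m creep '.2 .1 -.05 .12;.4 .2 -.05 .24;.6 .3 -.05 .36;.85 .435 -.05 .48;.85 .435 -.05 .6;.85 .435 -.05 .72;.85 .435 -.05 .84;.85 .435 -.05 .96'|egrep tcp
python3 -m creep '0 0 0 .087;0 0 0 .087;0 0 0 .087'|egrep tcp
python3 d.py .5335 .3366 .046 10.7
```

```text
tcp_pos: [0.5326, 0.3373, 0.2847]
tcp_pos: [0.533, 0.3376, 0.2861]
shift [0.004 0.004 1.2  ] turn 0.003 tcp [0.533  0.3376 0.2861] yaw 10.9 tilt [-0.002 -0.001 -1.   ] j [-0.11  0.47 -0.69  1.53  0.31  1.25 -2.23] t 67.7 F [-0.  -0.3 -0. ] w 0.5 g 0.0
```

```bash
python3 -m creep '0 0 .3 0;0 0 .6 0;0 0 .85 0;0 0 1 0;0 0 1 0;0 0 1 0' .4|egrep 'tcp|ft'
python3 -m creep '0 0 .1 0;0 0 .2 0;0 0 .2 0;0 0 .2 0'|egrep 'tcp|ft'
python3 -m creep '0 0 0 0;0 0 0 0;0 0 0 0' 1 25|egrep 'tcp|ft|wid|fin'
```

```text
tcp_pos: [0.5341, 0.3385, 0.0885]
ft_force: [0.9, -0.1, -0.1]
tcp_pos: [0.5333, 0.3379, 0.0472]
ft_force: [-0.4, 0.3, 0.8]
tcp_pos: [0.5336, 0.3392, 0.0481]
ft_force: [-0.2, 3.5, 1.1]
width: 0.093
finger_force: 25.3
```

```bash
python3 -m creep '0 .0215 -.12 0;0 .078 -.239 0;0 .162 -.339 0;0 .268 -.416 0;0 .39 -.464 0;0 .467 -.478 0;0 .52 -.48 0;0 .52 -.48 0'|egrep 'tcp|ft|fin'
python3 -m creep '0 .01 0 0;0 .02 0 0;0 .02 0 0'|egrep 'tcp|ft|fin'
python3 d.py .5526 .2364 .143 10.7
```

```text
tcp_pos: [0.5533, 0.2365, 0.1466]
ft_force: [-4.5, 0.9, 15.2]
finger_force: 26.6
tcp_pos: [0.5533, 0.2362, 0.1466]
ft_force: [-4.4, 7.8, 12.6]
finger_force: 26.4
shift [-0.003 -0.002  0.018] turn 0.002 tcp [0.5533 0.2362 0.1466] yaw 10.9 tilt [ 0.002  0.006 -1.   ] j [ 0.03  0.56 -0.64  1.75  0.39  0.96 -2.14] t 70.7 F [-4.4  7.8 12.6] w 0.093 g 26.4
```

```bash
python3 -m creep '0 0 0 0;0 0 0 0;0 0 0 0;0 0 -.2 0;0 0 -.5 0;0 0 -.75 0;0 0 -.75 0;0 0 -.75 0' .3|egrep 'tcp|wid'
python3 -m creep '-.2 .4 0 0;-.2 .4 0 0;-.2 .4 0 0;-.2 .4 0 0;-.2 .4 0 0' |egrep 'tcp|ft'
python3 - <<'E'
from h import *
a=np.radians(10.7);Rm=np.array([[np.cos(a),np.sin(a)],[-np.sin(a),np.cos(a)]])
f=grab('wrist');save(f,'w13.png',k=1.4);P=cloud(f);Q=P.copy();Q[...,:2]=(P[...,:2]-[.565,.17])@Rm.T
hsv=cv2.cvtColor(f['img'],cv2.COLOR_RGB2HSV)
m=((hsv[...,0]<8)|(hsv[...,0]>172))&(hsv[...,1]>120)&(Q[...,2]>.14)&(abs(Q[...,0])<.06)
print('hasp bar',m.sum(),np.percentile(Q[m],[3,50,97],axis=0).round(4))
for x in(-.035,0,.035):
  m=(abs(Q[...,0]-x)<.004)&(abs(Q[...,1]+.01)<.02);print(x,np.median(Q[m],0).round(4))
g=grab('top');P=cloud(g)
for q in['dish','flask','tipbox','tape','reagent','beaker']:
    for d in manip.trace('top',q)[:1]: print(q,round(d['conf'],2),np.round(np.nanmedian(P[d['pixels']],0),3))
E
```

```text
tcp_pos: [0.5534, 0.2308, 0.2926]
width: 0.347
tcp_pos: [0.529, 0.147, 0.2928]
ft_force: [-0.0, -0.2, 0.1]
hasp bar 871 [[-0.0306  0.0617  0.1615]
 [ 0.0029  0.0649  0.1645]
 [ 0.031   0.0698  0.1663]]
-0.035 [-0.0336 -0.0012  0.311 ]
0 [ 0.0002 -0.0099  0.1259]
0.035 [ 0.0354 -0.01    0.1259]
dish 0.75 [ 0.528 -0.016  0.005]
flask 0.59 [ 0.76  -0.151  0.024]
tipbox 0.83 [0.77  0.045 0.063]
tape 0.86 [ 0.347 -0.172  0.017]
reagent 0.75 [0.719 0.366 0.119]
beaker 0.97 [ 0.738 -0.303  0.038]
```

View pics/w13.png

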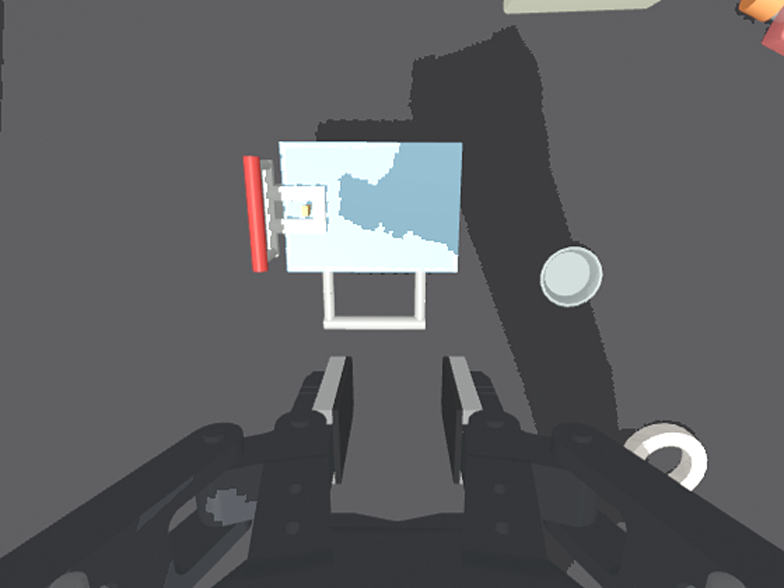

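The lid is shut, the hasp's slot is back over the catch at (305,208), and the bystanders haven't moved. Handing in.

```bash
python3 -c "from bench import manip;print(manip.sign_off())"
```

```text
the job is handed in; nothing more can be done
None
```

The job is handed in: the orange scraper (scraper1) stands blade-down in cell 0 and the larger green one (scraper2) in cell 2, the lid is shut, the hasp is back over its catch, and the other things on the bench were left alone; no yellow or blue scraper was on the bench, and each scraper slipped from the grip once before I packed it.

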